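# Stand the tipped sample bar up and hold the hardness probe on its ring

## Robot

A 7-joint arm with a two-finger parallel gripper is mounted at the origin on the work surface. World frame = base frame: x ahead of the robot, y to its left, z up, the work surface at z = 0. Lengths are in mm, angles in rad, forces in N, time in s.
With the tool pointing down it reaches from about 400 to 875 mm from the base axis. Payload 4.4 kg.
Tool frame: the origin (TCP) lies between the finger pads; the fingertips stand 11 mm ahead of it and the grasp point (between the pads) lies 8 mm behind it; y points along the fingers, x is the direction in which the jaws open and shut, and the axes are right-handed (so a half turn about y gives the same grasp; the last joint's range is limited). The gripper opens to 85 mm and grips with 20 to 120 N. Pads are 22 mm wide; open, the fingers measure 114 mm over their backs; the gripper's body (76 mm by 85 mm) begins 54 mm behind the grasp point. The pads swing forward as they close: fully open they stand 13 mm farther back than shut.
Start: joints at [1.179, 0.628, 0.038, 1.517, -0.027, 0.996, -0.02], TCP at [208.071, -615.812, 242.313] pointing down, gripper open.
Joint ranges: [-3.06, 3.06], [-0.37, 2.12], [-1.25, 1.32], [0.18, 2.47], [-1.1, 4.24], [0.23, 1.98], [-2.94, 2.94]. Speed limits (rad/s): [2.57, 2.57, 3.14, 3.14, 3.14, 3.14, 3.14].

## Interface

Orientations are given as [roll, pitch, yaw] about the fixed x, y, z axes, in that order (R = Rz(yaw) Ry(pitch) Rx(roll)).
In Python, from cell import * gives the robot as it stands.
- The arm moves only by the shell command python3 -m jog 'ROWS'. ROWS is JSON, a list of rows, each an object of numbers: "x", "y", "z": the shift along the tool's x, y, z in mm; "ax", "ay", "az": the turn, a rotation vector about the tool's x, y, z in rad; "grip": the finger opening in mm, from 0 to 85.4. In form: [{"x": .., "y": .., "z": .., "ax": .., "ay": .., "az": .., "grip": ..}, ...]. A call has 1 to 5 rows; each row is the pose to reach, as a shift and turn from the pose commanded when the call began, along the tool's axes at that moment; what a row does not reach only later rows make up. A row lasts 1/10 s, in which the tool goes at most 50 mm and 8.59 degrees, less where a joint would pass 70% of its speed; a pose out of reach is approached as far as the arm can. A call with a gripper value outside its range is refused whole. The fingers move at their own pace and stop on an object; the grip force is fixed at half the most. Time passes only in rows, so rows that repeat a pose let the fingers close. It gives the time, the measured TCP pose, the force and the opening at its end, in the units of the state.
- read_state(): the state, without advancing time (a new reading comes with each control period).
- get_image(name): name is "side" or "top"; returns a dict with "color" (480x640x3 uint8, red, green, blue), "vfov" (degrees; the focal length in pixels is half the picture's height over the tangent of half this angle, whatever the lens; pixels are square), "cx", "cy" (the principal point, pixels), "camera_from_world" (4x4, takes a point from world to camera coordinates). Camera axes: x right, y down, z forward; pixel columns grow to the right and rows downward; lengths in mm; the calibration is good to about 2 mm. A picture is of the moment at which its call begins. There is no depth.
- finish_job(): hands the job in, once; it reports no verdict.
The state is a dict: "clock": time; "qpos": joint angles; "qd": joint speeds; "tau": joint torques, N m; "eef_pos": TCP position; "tool_rot": TCP orientation; "force": force on the tool from outside, world axes, zero at the start; "torque": the same for the moment, N m; "width": finger opening in mm.
Only numpy, scipy, OpenCV 4.12 (cv2) and the standard library are available. Lean on these libraries where they do the work, as an engineer would, in place of code of your own. Each camera call takes 0.05 s, during which the arm holds its last target.

## Task

One of the three soap bars in the aluminium lane has tipped over: stand it upright in the lane between its two neighbours and clear of them, ringed end up, and let go of it, leaving the neighbours standing where they are. Then take the spring-loaded hardness probe out of its black stand and set its tip inside the ring on top of that bar, the probe upright, pressing gently (about 3 N, the plunger roughly half sunk) without ever driving it hard in. Finish while still holding the probe there, in that contact.

Things in the scene. Friction and masses are not known exactly. Their poses are not given: they have to be found in the camera images.
- rack: Fixed aluminium lane: plate 380 x 62 mm, 6 mm thick, two low rails along its long sides (5 mm thick, 48 mm apart inside, tops 10 mm above the bench), open ends. Origin at the centre of its underside, on the bench; own x along the lane, z up. The bars rest on the plate, 6 mm above the bench. The tipped bar lies near the middle, ringed end towards the lane's +x.
- bar: The tipped green soap bar, 80 x 40 x 40 mm, about 0.13 kg, rigid, lying flat on its side along the lane; the only one with a ring marked on one end. Origin at its middle; own x is its long axis and points to the ringed end, so x is up when it stands properly, its middle then 46 mm and its top 86 mm above the bench.
- ring (a point): Centre of the dark ring (outer diameter 18 mm, inner 14 mm) marked on the middle of one 40 x 40 mm end face of the bar, 40 mm from the bar's middle.
- neighbour_a: Green soap bar, 40 x 40 x 80 mm, standing loose in the lane about 155 mm from the lane's middle at its -x end; to be left alone. Origin at the centre of its underside.
- neighbour_b: Green soap bar, 40 x 40 x 80 mm, standing loose in the lane about 160 mm from the lane's middle at its +x end; to be left alone. Origin at the centre of its underside.
- stand: Fixed black block, 70 x 70 mm and 65 mm high, with a vertical through hole 31 mm wide in the middle, in which the probe hangs by its collar. Origin at the centre of its underside.
- probe: Hardness probe, 0.13 kg, upright in the stand. Origin on its axis (z up) at the underside of its round steel collar (42 mm wide, 6 mm thick), which rests on the stand's top. Above: square grey handle 28 x 28 mm, from 6 to 86 mm over the origin, faces square to own x and y, 4 mm cap on top. Below: barrel 22 mm wide, 34 mm long; from it a plunger 10 mm wide, its flat tip 56 mm below the origin when out.
- tip (a point): Centre of the flat end of the plunger: 56 mm below the probe's origin while the plunger is out.
- plunger (a joint): How far the spring plunger is pushed into the probe, in m: 0 fully out, 0.010 fully in (hard stop). The spring pushes with 0.5 N at 0 and 0.5 N more for each mm: 3 N at 0.005.
- socket_pod: Bystander: metal twin socket pod fixed to the bench, 80 x 75 mm and 45 mm high; it may stand nearer or farther than the probe's stand. Origin at the centre of its underside.
Things that resemble listed ones, but are neither listed nor needed, are in the scene too. Leave any turquoise or yellow look-alike of the probe alone.

How it is judged (in metres and radians):
On the way, in this order (a step that is already met when the one before it is completed fails the run):
1. the tipped bar stands upright in the lane, ringed end up, let go (angle between bar's own x axis and vertical below 0.09 rad and z of bar in the frame of rack between 0.041 and 0.05 m and y of bar in the frame of rack between -0.012 and 0.012 m and x of bar in the frame of rack between -0.125 and 0.13 m and contact force between each of the arm, the fingers and bar below 0.1 N), for 0.3 s.
2. the probe is lifted out of its stand by the gripper, the bar still standing (z of probe in the frame of stand above 0.1 m and contact force between the fingers and probe above 1 N and angle between bar's own x axis and vertical below 0.09 rad and z of bar in the frame of rack between 0.041 and 0.05 m and y of bar in the frame of rack between -0.012 and 0.012 m and x of bar in the frame of rack between -0.125 and 0.13 m), for 0.2 s.
At the end, for the whole second after the job is handed in: Bar standing in the lane, ring up, within 5 deg, let go, clear of its neighbours, which stand within 20 mm of their places. Probe held in the fingers, within 7 deg of upright, tip within 8.5 mm of the ring's centre, pressing 1.5 to 5 N, all still through the last second (all of step 1 and angle between each of neighbour_a, neighbour_b's own z axis and vertical below 0.1 rad and distance of each of neighbour_a, neighbour_b from where it was at the start of the episode below 0.02 m and distance between tip and ring below 0.0085 m and angle between probe's own z axis and vertical below 0.12 rad and contact force between probe and bar between 1.5 and 5 N and value of joint plunger between 0.0015 and 0.0095 m and contact force between the fingers and probe above 1 N and contact force between probe and rack below 0.1 N and contact force between bar and neighbour_a below 0.3 N and contact force between bar and neighbour_b below 0.3 N and linear speed of each of probe, bar below 0.02 m/s); the arm keeps its last pose, push and grip.
It fails at once if a neighbour is knocked over (tilts more than 20 degrees) (angle between any of neighbour_a, neighbour_b's own z axis and vertical above 0.35 rad).
It fails at once if the probe is driven hard into the bar (more than 12 N) (contact force between probe and bar above 12 N).
It also fails if it takes over 61 s, if anything falls off the work surface, if the arm or the gripper's body presses on something with over 40 N, if the wrist force passes 120 N, or if a joint passes its speed limit or range.

## Working session

There is one attempt and no reset: what is moved stays moved. The work goes in short steps, Python scripts to look and compute and a shell command to move; the robot and the scene stay as the last step left them, time stands still between calls to the robot, and variables do not carry over. Pictures are saved under pics/ and viewed, and the job is handed in when it is done.

```bash
mkdir -p pics; ls
python3 - <<'E'
from cell import *
import cv2
s=read_state();print({k:(s[k]) for k in('clock','eef_pos','tool_rot','force','width')})
for n in('side','top'):
    i=get_image(n);cv2.imwrite(f'pics/{n}0.png',i['color'][:,:,::-1]);print(n,i['vfov'],i['cx'],i['cy'],i['camera_from_world'])
E
```

```text
pics
{'clock': 0.0, 'eef_pos': array([ 207.86933318, -615.19793774,  241.3938524 ]), 'tool_rot': array([-1.57079933,  0.00193211, -1.24499857]), 'force': array([ 0.65938832, -0.33403576,  0.66262831]), 'width': 85.90162246911467}
side 44.24726066727547 320.18427802141747 241.07056317635184 [[-6.67885043e-01 -7.44063442e-01  1.72963433e-02  3.45461886e+02]
 [-5.15113063e-01  4.45351162e-01 -7.32339316e-01  3.42311572e+02]
 [ 5.37203966e-01 -4.98028048e-01 -6.80720179e-01  9.90954147e+02]
 [ 0.00000000e+00  0.00000000e+00  0.00000000e+00  1.00000000e+00]]
top 48.3805316873122 332.3988089289479 237.47559161696515 [[-1.21133873e-02 -9.99909189e-01  5.90592163e-03 -4.37217038e+01]
 [-9.82523088e-01  1.08051849e-02 -1.85826883e-01  5.71118935e+02]
 [ 1.85746193e-01 -8.05369735e-03 -9.82564751e-01  1.10732128e+03]
 [ 0.00000000e+00  0.00000000e+00  0.00000000e+00  1.00000000e+00]]
```

View pics/side0.png

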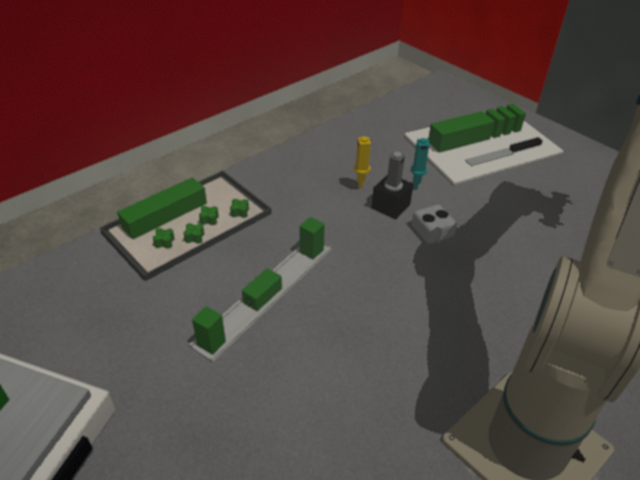

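View pics/top0.png

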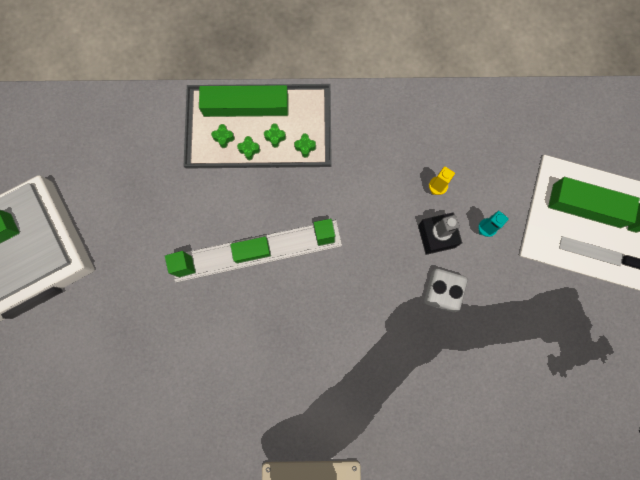

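Run:
```python
import cv2,numpy as np
a=cv2.imread('pics/side0.png');b=cv2.imread('pics/top0.png')
A=cv2.resize(a[255:325,225:300],None,fx=5,fy=5,interpolation=cv2.INTER_CUBIC)
B=cv2.resize(b[225:275,220:285],None,fx=5,fy=5,interpolation=cv2.INTER_CUBIC)
C=cv2.resize(b[165:310,405:515],None,fx=3,fy=3,interpolation=cv2.INTER_CUBIC)
h=440
f=lambda x:np.vstack([x,np.zeros((h-x.shape[0],x.shape[1],3),np.uint8)])[:, :]
cv2.imwrite('pics/c0.png',cv2.resize(np.hstack([f(A[:h]),f(C[:h])]),None,fx=1,fy=1))
cv2.imwrite('pics/c1.png',B)
```

```text
(no output)
```

View pics/c0.png

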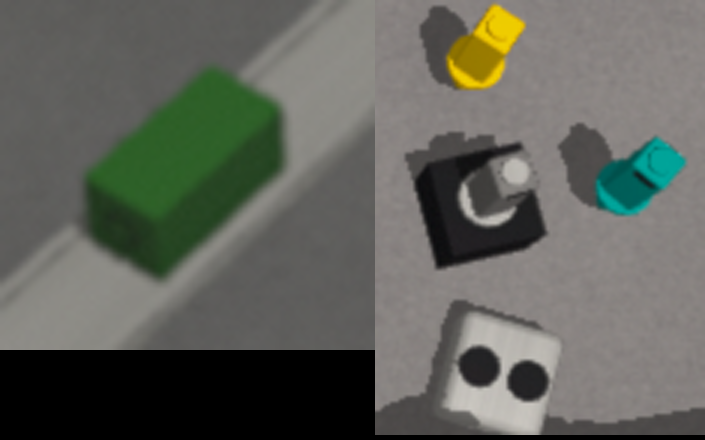

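View pics/c1.png

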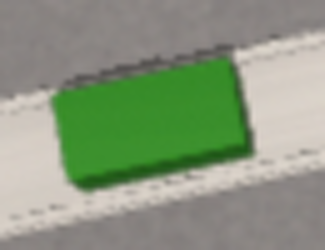

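The candidates, with positions in the top view:
- **Bar:** the lying bar at (250,249). The look-alikes are the loaf at (244,100), the loaf at (595,202) and the standing bars at (180,264) and (324,232). I choose (250,249), because its ring shows on the end face in the side view at about (250,300). That makes lane +x image-left in the top view, which is world +y.
- **Probe:** the grey one in the black stand at (447,227). Yellow (441,181) and turquoise (493,223) are look-alikes.

Next I measure the positions.

```bash
cat > h.py <<'E'
import numpy as np,cv2
from cell import *
def ray(im,u,v,z):
    f=240/np.tan(np.radians(im['vfov']/2));M=np.array(im['camera_from_world']);R,t=M[:3,:3],M[:3,3]
    c=-R.T@t;d=R.T@np.array([(u-im['cx'])/f,(v-im['cy'])/f,1]);return c+d*(z-c[2])/d[2]
def proj(im,p):
    f=240/np.tan(np.radians(im['vfov']/2));M=np.array(im['camera_from_world']);q=M[:3,:3]@np.array(p)+M[:3,3]
    return np.array([im['cx']+f*q[0]/q[2],im['cy']+f*q[1]/q[2]])
def rays(im,P,z):return np.array([ray(im,u,v,z) for u,v in P])
def tri(a,pa,b,pb):
    L=[]
    for im,(u,v) in((a,pa),(b,pb)):
        p=ray(im,u,v,0);q=ray(im,u,v,100);d=(q-p)/np.linalg.norm(q-p);L.append((p,d))
    A=sum(np.eye(3)-np.outer(d,d) for p,d in L);B=sum((np.eye(3)-np.outer(d,d))@p for p,d in L)
    return np.linalg.solve(A,B)
def rect(im,mask,z):
    c=max(cv2.findContours(mask.astype(np.uint8),0,cv2.CHAIN_APPROX_NONE)[0],key=cv2.contourArea)
    w=rays(im,c[:,0,:].astype(float),z)[:,:2].astype(np.float32)
    r=cv2.minAreaRect(w);return r
E
python3 - <<'E'
from h import *
t=get_image('top');I=t['color'].astype(int)
g=(I[...,1]-I[...,0]>50)
def sub(m,x0,x1,y0,y1):
    o=np.zeros_like(m);o[y0:y1,x0:x1]=m[y0:y1,x0:x1];return o
print(I[249,250],I[258,250],I[260,245])
gt=(I[...,1]>110)&g
for n,b,z in(('bar',(225,280,230,270),46),('left',(160,200,245,280),86),('right',(308,340,215,250),86)):
    print(n,rect(t,sub(gt,*b),z))
# plate
v=I.min(2);br=(v>150)|((I[...,1]-I[...,0]>30))
pl=sub(br,165,345,215,285);print('lane',rect(t,pl,8))
# stand black
bk=(I.max(2)<45);print('stand',rect(t,sub(bk,410,470,205,260),65))
gr=(I.min(2)>140);print('pod',rect(t,sub(gr,420,470,262,312),45))
E
```

```text
[ 57 142  43] [36 96 26] [40 93 33]
bar ((549.8088989257812, 130.67062377929688), (38.714088439941406, 78.14629364013672), 10.939467430114746)
left ((516.6107177734375, 278.90948486328125), (38.81385803222656, 38.474674224853516), 15.042750358581543)
right ((583.6204833984375, -32.401817321777344), (38.58268737792969, 38.32796096801758), 10.878512382507324)
lane ((553.1638793945312, 127.71501922607422), (68.12193298339844, 393.9340515136719), 11.867459297180176)
stand ((576.16943359375, -280.33984375), (75.00509643554688, 79.68782806396484), 12.636468887329102)
pod ((454.8500671386719, -296.4790344238281), (69.69424438476562, 75.0133056640625), 72.40499877929688)
```

```bash
cat >> h.py <<'E'
from scipy.spatial.transform import Rotation as Ro
def tool():
    s=read_state();return np.array(s['eef_pos']),Ro.from_euler('xyz',s['tool_rot'])
def plan(p,yaw,tilt=0):
    """target TCP p, tool x at yaw, tilt about tool x (deg): shift & rotvec in tool axes"""
    P,R=tool();T=Ro.from_euler('xyz',[-np.pi/2,0,yaw])*Ro.from_rotvec([np.radians(tilt),0,0])
    print('shift',R.inv().apply(np.array(p)-P).round(1),'turn',(R.inv()*T).as_rotvec().round(3))
def st():
    s=read_state();print(round(s['clock'],2),np.round(s['eef_pos'],1),np.round(s['tool_rot'],3),'F',np.round(s['force'],2),'w',round(s['width'],1),'q',np.round(s['qpos'],2))
E
python3 - <<'E'
from h import *
t=get_image('top');I=t['color'].astype(float)
v=cv2.GaussianBlur(I.min(2),(3,3),0)
for name,rng in(('upper',range(205,310,3)),('lower',range(200,325,3))):
    pts=[]
    for u in rng:
        yc=249-(u-250)*0.19
        ys=np.arange(int(yc)-28,int(yc)+29)
        col=v[ys,u]; 
        seq=ys if name=='upper' else ys[::-1]
        for y0 in seq:
            y1=y0+(1 if name=='upper' else -1)
            if v[y0,u]<150<=v[y1,u]:
                pts.append((u,y0+(150-v[y0,u])/(v[y1,u]-v[y0,u])*(y1-y0)));break
    w=rays(t,pts,10)[:,:2];vx,vy,x0,y0=cv2.fitLine(w.astype(np.float32),cv2.DIST_HUBER,0,.01,.01).ravel()
    print(name,len(pts),np.degrees(np.arctan2(vy,vx)),'x at y=125:',x0+vx/vy*(125-y0))
plan([549.5,131,240],0.208)
E
```

```text
upper 35 -77.89344 x at y=125: 581.7177
lower 42 -78.25899 x at y=125: 518.3624
shift [-597.9    2.4  562.5] turn [-1.000e-03 -1.453e+00 -1.000e-03]
```

```bash
python3 -m jog '[{"x":-598,"y":-20,"z":562,"ay":-1.453,"grip":85},{"x":-598,"y":-20,"z":562,"ay":-1.453,"grip":85},{"x":-598,"y":-20,"z":562,"ay":-1.453,"grip":85},{"x":-598,"y":-20,"z":562,"ay":-1.453,"grip":85},{"x":-598,"y":-20,"z":562,"ay":-1.453,"grip":85}]'; python3 -c "
from h import *
st();plan([549.5,131,240],0.208)"
```

```text
0.2 [ 207.9 -615.5  241.7] [-1.571e+00  1.000e-03 -1.245e+00] F [ 0.11  0.27 -0.23] w 85.4 q [ 1.18  0.63  0.04  1.52 -0.03  1.   -0.02]
shift [-597.9    2.4  562.5] turn [-1.000e-03 -1.453e+00 -1.000e-03]$[0]: bad value
```

```bash
python3 -m jog '[{"x":-36,"y":-4,"z":34,"ay":-0.12,"grip":85},{"x":-72,"y":-8,"z":68,"ay":-0.24,"grip":85},{"x":-108,"y":-12,"z":102,"ay":-0.36,"grip":85},{"x":-144,"y":-16,"z":136,"ay":-0.48,"grip":85},{"x":-180,"y":-20,"z":170,"ay":-0.6,"grip":85}]'; python3 -c "
from h import *
st();plan([549.5,131,240],0.208)"
```

```text
0.2 [ 207.9 -615.5  241.7] [-1.571e+00  1.000e-03 -1.245e+00] F [ 0.11  0.27 -0.23] w 85.4 q [ 1.18  0.63  0.04  1.52 -0.03  1.   -0.02]
shift [-597.9    2.4  562.5] turn [-1.000e-03 -1.453e+00 -1.000e-03]$[0]: bad value
```

```bash
python3 -m jog '[{"x":-36.0,"y":-4.0,"z":34.0,"ax":0.0,"ay":-0.12,"az":0.0,"grip":85.0},{"x":-72.0,"y":-8.0,"z":68.0,"ax":0.0,"ay":-0.24,"az":0.0,"grip":85.0},{"x":-108,"y":-12,"z":102,"ax":0,"ay":-0.36,"az":0,"grip":85},{"x":-144,"y":-16,"z":136,"ax":0,"ay":-0.48,"az":0,"grip":85},{"x":-180,"y":-20,"z":170,"ax":0,"ay":-0.6,"az":0,"grip":85}]'; python3 -c "
from h import *
st();plan([549.5,131,240],0.208)"
```

```text
clock: 0.7
eef_pos: [312.0, -389.0, 262.5]
tool_rot: [-1.571, -0.0, -0.64]
force: [1.5, -0.2, -0.9]
width: 85.0
0.7 [ 312.  -389.   262.5] [-1.571 -0.    -0.64 ] F [ 1.52 -0.15 -0.9 ] w 85.0 q [ 0.94  0.39 -0.15  1.9   0.07  0.85  0.12]
shift [-120.2   22.5  558.9] turn [ 0.    -0.848  0.   ]
```

All keys are required in each row. Continuing the approach.

```bash
python3 -m jog '[{"x":-10,"y":0,"z":48,"ax":0,"ay":-0.1,"az":0,"grip":85},{"x":-20,"y":0,"z":96,"ax":0,"ay":-0.2,"az":0,"grip":85},{"x":-30,"y":0,"z":144,"ax":0,"ay":-0.3,"az":0,"grip":85},{"x":-40,"y":0,"z":192,"ax":0,"ay":-0.4,"az":0,"grip":85},{"x":-50,"y":0,"z":240,"ax":0,"ay":-0.5,"az":0,"grip":85}]'; python3 -c "
from h import *
st();plan([549.5,131,240],0.208)"
```

```text
clock: 1.2
eef_pos: [416.3, -167.3, 262.5]
tool_rot: [-1.571, -0.001, -0.141]
force: [1.6, -0.6, -0.7]
width: 84.9
1.2 [ 416.3 -167.3  262.5] [-1.571e+00 -1.000e-03 -1.410e-01] F [ 1.56 -0.6  -0.72] w 84.9 q [ 0.58  0.33 -0.34  2.02  0.15  0.81  0.01]
shift [ 89.8  22.5 314.1] turn [ 0.    -0.349  0.   ]
```

```bash
python3 -m jog '[{"x":13,"y":0,"z":45,"ax":0,"ay":-0.07,"az":0,"grip":85},{"x":26,"y":0,"z":90,"ax":0,"ay":-0.14,"az":0,"grip":85},{"x":39,"y":0,"z":135,"ax":0,"ay":-0.21,"az":0,"grip":85},{"x":52,"y":0,"z":180,"ax":0,"ay":-0.28,"az":0,"grip":85},{"x":65,"y":0,"z":225,"ax":0,"ay":-0.35,"az":0,"grip":85}]'; python3 -c "
from h import *
st();plan([549.5,131,200],0.208,-40)"
```

```text
clock: 1.7
eef_pos: [513.2, 45.8, 262.4]
tool_rot: [-1.571, -0.0, 0.208]
force: [0.9, -0.0, 0.5]
width: 84.8
1.7 [513.2  45.8 262.4] [-1.571 -0.     0.208] F [ 0.91 -0.03  0.5 ] w 84.8 q [ 0.18  0.44 -0.46  1.86  0.24  0.9  -0.19]
shift [53.1 62.4 75.9] turn [-0.698 -0.     0.   ]
```

```bash
python3 -m jog '[{"x":13,"y":10,"z":19,"ax":-0.14,"ay":0,"az":0,"grip":85},{"x":26,"y":20,"z":38,"ax":-0.28,"ay":0,"az":0,"grip":85},{"x":39,"y":30,"z":57,"ax":-0.42,"ay":0,"az":0,"grip":85},{"x":53,"y":40,"z":76,"ax":-0.56,"ay":0,"az":0,"grip":85},{"x":53,"y":60,"z":76,"ax":-0.698,"ay":0,"az":0,"grip":85}]'; python3 -c "
from h import *
st();plan([548.7,131,29],0.208,-40)
i=get_image('side');cv2.imwrite('pics/s1.png',i['color'][:,:,::-1])"
```

```text
clock: 2.2
eef_pos: [551.1, 135.2, 202.8]
tool_rot: [-2.269, -0.007, 0.211]
force: [-0.4, 0.4, -1.3]
width: 84.7
2.2 [551.1 135.2 202.8] [-2.269 -0.007  0.211] F [-0.39  0.39 -1.31] w 84.7 q [-0.56  0.72 -0.15  1.73  0.78  1.2  -0.96]
shift [ -4.4 135.4 108.9] turn [ 0.    -0.002  0.007]
```

View pics/s1.png

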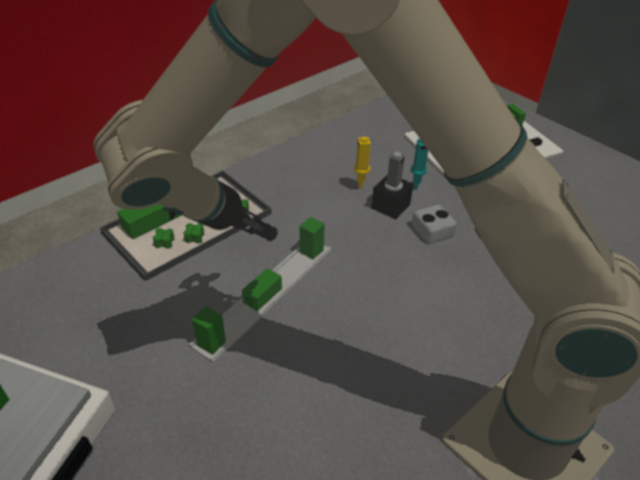

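The gripper is tilted 40° with its fingers at (270,232), over the bar at (262,288), and the wrist is well above neighbour_b at (208,328). Descending.

```bash
python3 -m jog '[{"x":-1,"y":20,"z":16,"ax":0,"ay":0,"az":0,"grip":85},{"x":-3,"y":40,"z":33,"ax":0,"ay":0,"az":0,"grip":85},{"x":-3,"y":60,"z":50,"ax":0,"ay":0,"az":0,"grip":85},{"x":-3,"y":85,"z":69,"ax":0,"ay":0,"az":0,"grip":85},{"x":-3,"y":85,"z":69,"ax":0,"ay":0,"az":0,"grip":85}]'; python3 -c "
from h import *
st();plan([548.7,131,29],0.208,-40)
i=get_image('side');cv2.imwrite('pics/s2.png',i['color'][:,:,::-1])"
```

```text
clock: 2.75
eef_pos: [544.6, 125.1, 90.2]
tool_rot: [-2.27, 0.006, 0.203]
force: [-0.3, -1.0, 0.6]
width: 84.9
2.75 [544.6 125.1  90.2] [-2.27   0.006  0.203] F [-0.31 -0.96  0.56] w 84.9 q [-0.57  0.89 -0.12  1.79  0.85  1.04 -1.11]
shift [ 5.6 43.6 43.1] turn [ 0.001  0.001 -0.008]
```

View pics/s2.png

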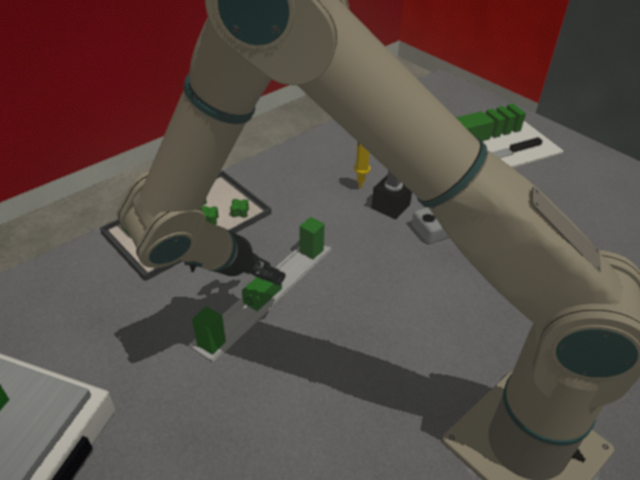

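```bash
python3 -m jog '[{"x":3,"y":12,"z":12,"ax":0,"ay":0,"az":0,"grip":85},{"x":5,"y":25,"z":24,"ax":0,"ay":0,"az":-0.006,"grip":85},{"x":5.5,"y":30,"z":30,"ax":0,"ay":0,"az":-0.006,"grip":85},{"x":5.5,"y":30,"z":30,"ax":0,"ay":0,"az":-0.006,"grip":85}]'; python3 -c "
from h import *
st();plan([548.7,131,29],0.208,-40)"
```

```text
clock: 3.2
eef_pos: [550.8, 131.8, 50.2]
tool_rot: [-2.269, -0.003, 0.209]
force: [0.1, -0.2, 0.4]
width: 85.0
3.2 [550.8 131.8  50.2] [-2.269 -0.003  0.209] F [ 0.14 -0.17  0.38] w 85.0 q [-0.58  0.96 -0.11  1.77  0.88  1.   -1.16]
shift [-2.3 16.5 13.3] turn [-0.    -0.001  0.003]
```

```bash
python3 -m jog '[{"x":-1,"y":8,"z":6.5,"ax":0,"ay":0,"az":0,"grip":85},{"x":-2,"y":16,"z":13,"ax":0,"ay":0,"az":0.003,"grip":85},{"x":-2,"y":16,"z":13,"ax":0,"ay":0,"az":0.003,"grip":85}]'; python3 -c "
from h import *
st();plan([548.7,131,29],0.208,-40)
i=get_image('side');cv2.imwrite('pics/s3.png',cv2.resize(i['color'][180:380,150:350,::-1],None,fx=3,fy=3))"
```

```text
clock: 3.5
eef_pos: [548.6, 130.7, 28.8]
tool_rot: [-2.269, -0.0, 0.207]
force: [-0.5, -0.5, 0.2]
width: 85.0
3.5 [548.6 130.7  28.8] [-2.269 -0.     0.207] F [-0.49 -0.52  0.25] w 85.0 q [-0.58  0.99 -0.1   1.77  0.9   0.97 -1.19]
shift [ 0.2 -0.3  0. ] turn [ 0.    -0.001 -0.001]
```

View pics/s3.png

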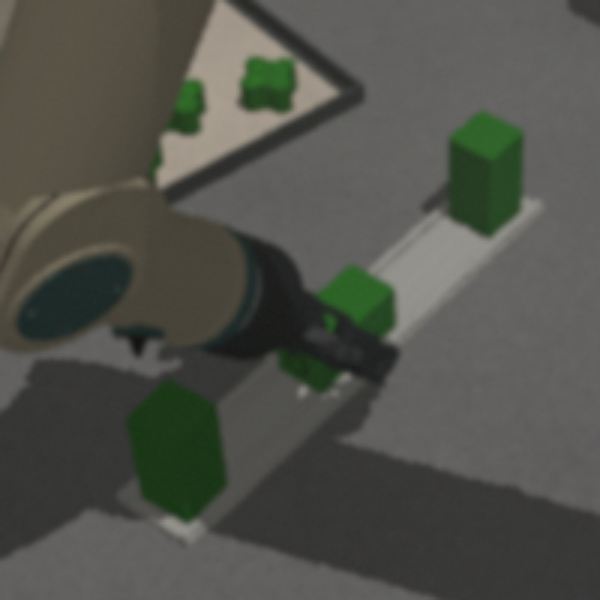

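The fingers straddle the bar and neighbour_b is untouched. Closing.

```bash
python3 -m jog '[{"x":0,"y":0,"z":0,"ax":0,"ay":0,"az":0,"grip":20},{"x":0,"y":0,"z":0,"ax":0,"ay":0,"az":0,"grip":20},{"x":0,"y":0,"z":0,"ax":0,"ay":0,"az":0,"grip":20},{"x":0,"y":0,"z":0,"ax":0,"ay":0,"az":0,"grip":20},{"x":0,"y":0,"z":0,"ax":0,"ay":0,"az":0,"grip":20}]'; python3 -m jog '[{"x":0,"y":0,"z":0,"ax":0,"ay":0,"az":0,"grip":20},{"x":0,"y":0,"z":0,"ax":0,"ay":0,"az":0,"grip":20},{"x":0,"y":0,"z":0,"ax":0,"ay":0,"az":0,"grip":20}]'; python3 -c "
from h import *
st()"
```

```text
clock: 4.05
eef_pos: [549.7, 131.4, 30.5]
tool_rot: [-2.269, -0.003, 0.207]
force: [0.9, 1.5, 4.3]
width: 39.3
clock: 4.35
eef_pos: [549.7, 131.4, 30.5]
tool_rot: [-2.269, -0.003, 0.207]
force: [-0.1, 2.0, 5.4]
width: 38.8
4.35 [549.7 131.4  30.5] [-2.269 -0.003  0.207] F [-0.06  2.05  5.44] w 38.8 q [-0.58  0.99 -0.1   1.77  0.9   0.97 -1.19]
```

```bash
python3 -m jog '[{"x":0,"y":-12,"z":-10,"ax":0,"ay":0,"az":0,"grip":20},{"x":0,"y":-28,"z":-24,"ax":0,"ay":0,"az":0,"grip":20},{"x":0,"y":-46,"z":-38,"ax":0,"ay":0,"az":0,"grip":20},{"x":0,"y":-69,"z":-58,"ax":0,"ay":0,"az":0,"grip":20},{"x":0,"y":-69,"z":-58,"ax":0,"ay":0,"az":0,"grip":20}]'; python3 -c "
from h import *
st();plan([549.7,131,120],0.208,50)
i=get_image('side');cv2.imwrite('pics/s4.png',cv2.resize(i['color'][180:380,150:350,::-1],None,fx=3,fy=3))"
```

```text
clock: 4.85
eef_pos: [550.7, 131.3, 123.9]
tool_rot: [-2.267, -0.008, 0.206]
force: [0.8, -0.4, -1.7]
width: 39.2
4.85 [550.7 131.3 123.9] [-2.267 -0.008  0.206] F [ 0.79 -0.43 -1.69] w 39.2 q [-0.56  0.84 -0.13  1.77  0.83  1.09 -1.07]
shift [-1.1  3.   2.4] turn [ 1.569e+00 -1.000e-03  9.000e-03]
```

View pics/s4.png

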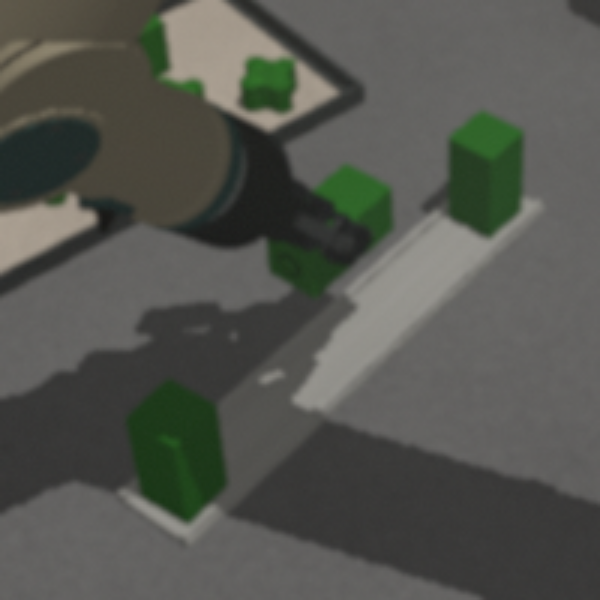

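The bar is held, with its ring visible on the left end face at crop (287,262). Next I rotate it +90° about tool x.

```bash
python3 -m jog '[{"x":0,"y":0,"z":0,"ax":0.14,"ay":0,"az":0,"grip":20},{"x":0,"y":0,"z":0,"ax":0.28,"ay":0,"az":0,"grip":20},{"x":0,"y":0,"z":0,"ax":0.42,"ay":0,"az":0,"grip":20},{"x":0,"y":0,"z":0,"ax":0.56,"ay":0,"az":0,"grip":20},{"x":0,"y":0,"z":0,"ax":0.7,"ay":0,"az":0,"grip":20}]'; python3 -c "
from h import *
st();plan([549.7,131,120],0.208,50)"; python3 -m jog '[{"x":0,"y":0,"z":0,"ax":0.14,"ay":0,"az":0,"grip":20},{"x":0,"y":0,"z":0,"ax":0.28,"ay":0,"az":0,"grip":20},{"x":0,"y":0,"z":0,"ax":0.42,"ay":0,"az":0,"grip":20},{"x":0,"y":0,"z":0,"ax":0.56,"ay":0,"az":0,"grip":20},{"x":0,"y":0,"z":0,"ax":0.7,"ay":0,"az":0,"grip":20}]'; python3 -c "
from h import *
st();plan([549.7,131,120],0.208,50)"
```

```text
clock: 5.4
eef_pos: [548.8, 131.0, 120.3]
tool_rot: [-1.564, -0.003, 0.208]
force: [0.0, 0.3, -1.7]
width: 39.1
5.4 [548.8 131.  120.3] [-1.564 -0.003  0.208] F [ 0.03  0.28 -1.73] w 39.1 q [ 0.04  0.72 -0.5   1.86  0.51  0.69 -0.55]
shift [ 0.9  0.3 -0.2] turn [0.866 0.001 0.003]
clock: 5.9
eef_pos: [549.2, 129.5, 120.0]
tool_rot: [-0.864, -0.003, 0.205]
force: [-0.0, 1.1, -3.7]
width: 38.8
5.9 [549.2 129.5 120. ] [-0.864 -0.003  0.205] F [-0.02  1.11 -3.69] w 38.8 q [ 0.65  1.06 -0.99  1.79  0.19  0.73  0.01]
shift [0.8 0.9 1.1] turn [ 0.166 -0.     0.004]
```

```bash
python3 -m jog '[{"x":0,"y":0,"z":0,"ax":0.1,"ay":0,"az":0,"grip":20},{"x":0,"y":0,"z":0,"ax":0.166,"ay":0,"az":0.003,"grip":20},{"x":0,"y":0,"z":0,"ax":0.166,"ay":0,"az":0.003,"grip":20},{"x":0,"y":0,"z":0,"ax":0.166,"ay":0,"az":0.003,"grip":20}]'; python3 -c "
from h import *
st();plan([549,129.5,60],0.208,50)
for n in('side','top'):
    i=get_image(n);a=i['color'][130:380,150:350] if n=='side' else i['color'][180:300,150:350];cv2.imwrite('pics/%s5.png'%n,cv2.resize(a[:,:,::-1],None,fx=3,fy=3)[:600])"
```

```text
clock: 6.3
eef_pos: [548.5, 131.1, 119.4]
tool_rot: [-0.703, 0.001, 0.209]
force: [-1.0, 1.0, -1.8]
width: 39.2
6.3 [548.5 131.1 119.4] [-0.703  0.001  0.209] F [-0.99  1.   -1.77] w 39.2 q [ 0.73  1.19 -1.06  1.74  0.14  0.79  0.1 ]
shift [  0.2  37.1 -46.3] turn [ 0.005 -0.    -0.002]
```

View pics/side5.png

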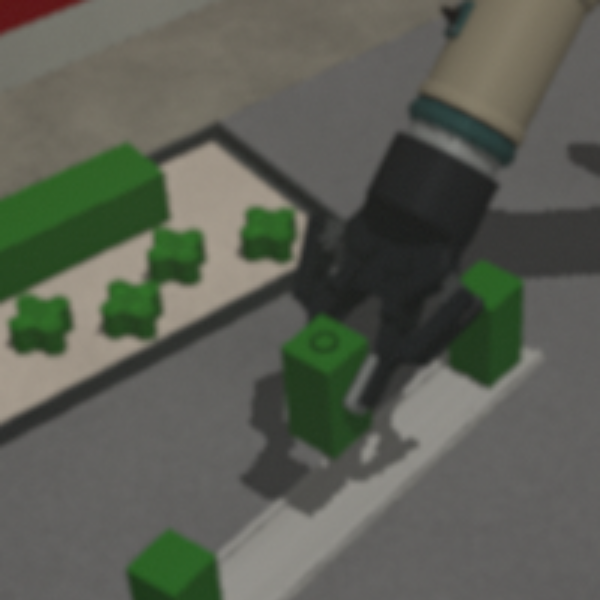

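View pics/top5.png

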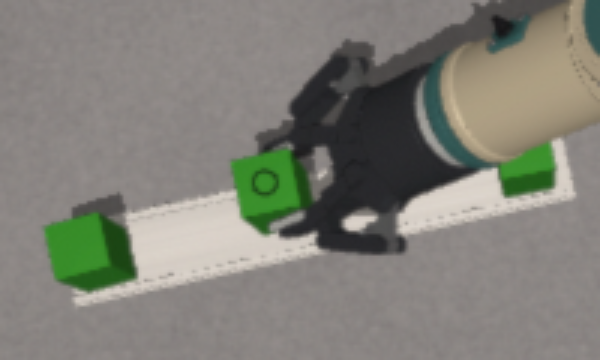

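```bash
python3 -c "
from h import *
s=get_image('side');t=get_image('top')
print('ring',tri(s,(257.7,244),t,(238.3,240.7)));st()"; python3 -m jog '[{"x":0,"y":15,"z":13,"ax":0,"ay":0,"az":0,"grip":20},{"x":0,"y":25,"z":0,"ax":0.005,"ay":0,"az":0,"grip":20},{"x":0,"y":38,"z":-16,"ax":0.005,"ay":0,"az":0,"grip":20},{"x":0,"y":51,"z":-31,"ax":0.005,"ay":0,"az":0,"grip":20},{"x":0,"y":51,"z":-31,"ax":0.005,"ay":0,"az":0,"grip":20}]'; python3 -c "
from h import *
st();plan([545,150.6,47],0.208,50)
for n in('side','top'):
    i=get_image(n);a=i['color'][130:380,150:350] if n=='side' else i['color'][180:300,150:350];cv2.imwrite('pics/%s6.png'%n,cv2.resize(a[:,:,::-1],None,fx=3,fy=3)[:600])"
```

```text
ring [546.18205349 135.75410643 158.37083663]
6.5 [548.9 132.1 121.1] [-0.705 -0.002  0.212] F [-0.36  0.78 -1.5 ] w 39.3 q [ 0.72  1.18 -1.06  1.74  0.14  0.79  0.1 ]
clock: 7.0
eef_pos: [543.8, 148.3, 59.2]
tool_rot: [-0.698, 0.005, 0.208]
force: [-0.9, -0.5, -1.6]
width: 39.2
7.0 [543.8 148.3  59.2] [-0.698  0.005  0.208] F [-0.86 -0.55 -1.6 ] w 39.2 q [ 0.69  1.27 -1.01  1.76  0.18  0.7   0.12]
shift [ 1.8  9.4 -8. ] turn [ 0.    -0.004 -0.004]
```

View pics/side6.png

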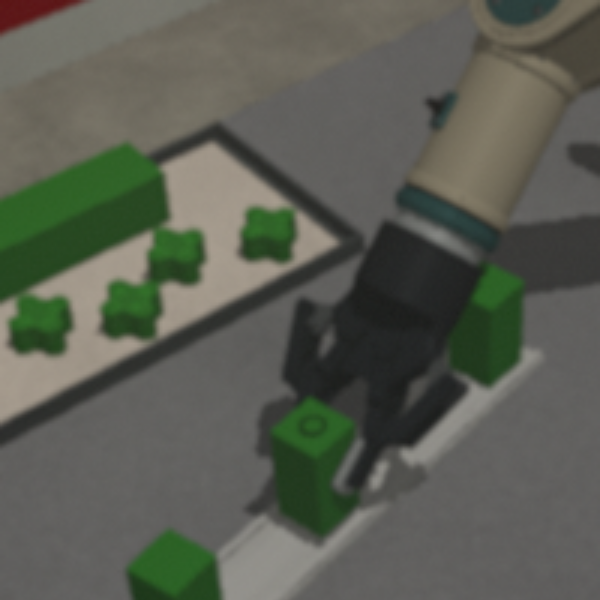

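View pics/top6.png

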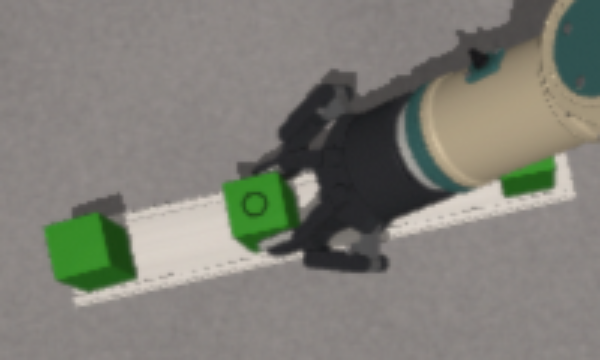

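```bash
python3 -m jog '[{"x":1,"y":0,"z":0,"ax":0,"ay":0,"az":0,"grip":20},{"x":1,"y":0,"z":0,"ax":0,"ay":0,"az":0,"grip":20}]';  python3 -c "
from h import *
st();plan([545,149.5,51],0.208,50)
s=get_image('side');t=get_image('top')
for n,im,(x0,x1,y0,y1) in(('s',s,(235,275,255,290)),('t',t,(222,252,230,265))):
    I=im['color'].astype(int);w=I[y0:y1,x0:x1];g=w[...,1]-w[...,0]
    G=cv2.resize(w.astype(np.uint8)[:,:,::-1],None,fx=10,fy=10);cv2.imwrite('pics/r%s.png'%n,G)
st()"
```

```text
clock: 7.3
eef_pos: [546.9, 149.8, 64.3]
tool_rot: [-0.698, -0.002, 0.209]
force: [0.7, 0.3, -2.3]
width: 39.4
7.3 [546.9 149.8  64.3] [-0.698 -0.002  0.209] F [ 0.73  0.25 -2.35] w 39.4 q [ 0.69  1.27 -1.02  1.75  0.18  0.7   0.12]
shift [ -2.    8.7 -10.1] turn [-0.     0.002  0.001]
7.4 [546.7 149.6  64.1] [-0.698 -0.001  0.209] F [ 0.78  0.57 -1.57] w 39.2 q [ 0.69  1.27 -1.02  1.75  0.18  0.7   0.12]
```

View pics/rt.png

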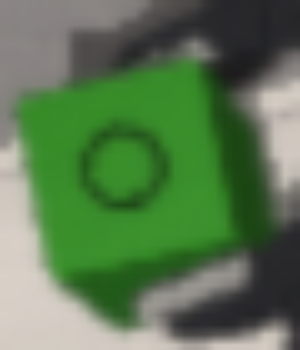

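View pics/rs.png

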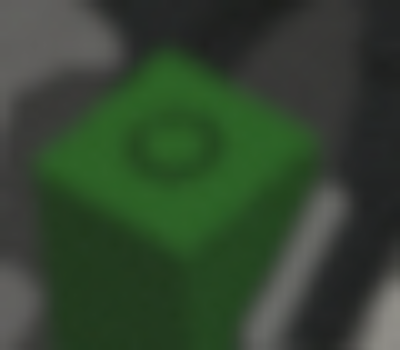

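```bash
python3 -c "
from h import *
s=get_image('side');t=get_image('top');p=tri(s,(251.8,269.1),t,(233.9,246.1))
print('ring',p,'lane centre x there',550.04-(p[1]-125)*.2107, proj(s,p),proj(t,p))
st();plan([545,149.5,51],0.208,50)"
```

```text
ring [545.21411997 154.11509614 103.9511085 ] lane centre x there 543.9054492434569 [251.83997721 269.11054843] [233.8741704 246.0714307]
7.5 [546.5 149.6  63.9] [-0.698 -0.001  0.209] F [-0.56 -0.53 -2.09] w 39.6 q [ 0.69  1.27 -1.02  1.75  0.18  0.7   0.12]
shift [-1.5  8.5 -9.7] turn [-0.     0.001 -0.   ]
```

```bash
python3 -m jog '[{"x":-1.3,"y":4,"z":-5,"ax":0,"ay":0,"az":0,"grip":20},{"x":-1.3,"y":8,"z":-9.5,"ax":0,"ay":0,"az":0,"grip":20},{"x":-1.3,"y":8,"z":-9.5,"ax":0,"ay":0,"az":0,"grip":20},{"x":-1.3,"y":8,"z":-9.5,"ax":0,"ay":0,"az":0,"grip":20}]';  python3 -c "
from h import *
st();plan([544.9,149.5,47],0.208,50)"
```

```text
clock: 7.9
eef_pos: [544.8, 149.5, 50.8]
tool_rot: [-0.697, 0.0, 0.209]
force: [0.2, -0.2, -1.8]
width: 39.4
7.9 [544.8 149.5  50.8] [-0.697  0.     0.209] F [ 0.18 -0.25 -1.84] w 39.4 q [ 0.68  1.28 -1.01  1.75  0.19  0.69  0.12]
shift [ 0.1  2.4 -2.9] turn [-0.001  0.    -0.001]
```

```bash
python3 -m jog '[{"x":0,"y":1,"z":-1.2,"ax":0,"ay":0,"az":0,"grip":20},{"x":0,"y":2,"z":-2.3,"ax":0,"ay":0,"az":0,"grip":20},{"x":0,"y":2,"z":-2.3,"ax":0,"ay":0,"az":0,"grip":20}]'; python3 -m jog '[{"x":0,"y":0.6,"z":-0.8,"ax":0,"ay":0,"az":0,"grip":20},{"x":0,"y":0.6,"z":-0.8,"ax":0,"ay":0,"az":0,"grip":20}]'
```

```text
clock: 8.2
eef_pos: [544.9, 149.4, 47.8]
tool_rot: [-0.698, -0.0, 0.209]
force: [0.0, 0.4, -1.1]
width: 39.6
clock: 8.4
eef_pos: [545.1, 149.5, 47.3]
tool_rot: [-0.697, -0.0, 0.209]
force: [-0.5, 0.7, -0.3]
width: 39.0
```

```bash
python3 -m jog '[{"x":0,"y":0.6,"z":-0.8,"ax":0,"ay":0,"az":0,"grip":20},{"x":0,"y":0.6,"z":-0.8,"ax":0,"ay":0,"az":0,"grip":20},{"x":0,"y":0.6,"z":-0.8,"ax":0,"ay":0,"az":0,"grip":20}]';python3 -c "
from h import *
st()
for n in('side','top'):
    i=get_image(n);a=i['color'][230:350,200:320] if n=='side' else i['color'][210:280,200:280];cv2.imwrite('pics/%s7.png'%n,cv2.resize(a[:,:,::-1],None,fx=5,fy=5)[:600])"
```

```text
clock: 8.7
eef_pos: [545.1, 149.6, 47.3]
tool_rot: [-0.697, -0.0, 0.209]
force: [-0.4, -2.9, 5.1]
width: 39.4
8.7 [545.1 149.6  47.3] [-0.697 -0.     0.209] F [-0.39 -2.94  5.12] w 39.4 q [ 0.68  1.29 -1.    1.75  0.19  0.69  0.13]
```

View pics/side7.png

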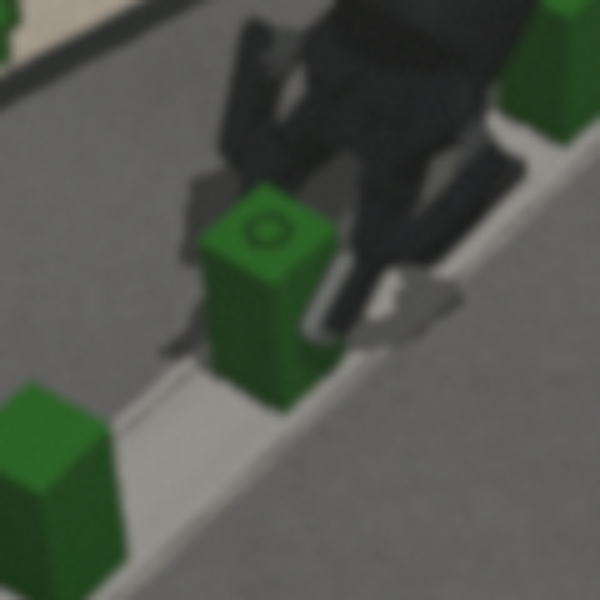

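View pics/top7.png

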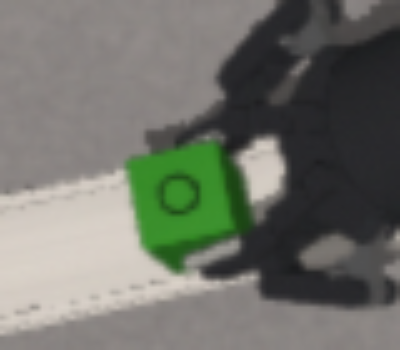

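Contact is about 7 N at the expected height, and the bar stands square in the lane with its ring up (side crop (268,230)). Releasing.

```bash
python3 -m jog '[{"x":0,"y":0,"z":0,"ax":0,"ay":0,"az":0,"grip":45},{"x":0,"y":0,"z":0,"ax":0,"ay":0,"az":0,"grip":60},{"x":0,"y":0,"z":0,"ax":0,"ay":0,"az":0,"grip":80},{"x":0,"y":0,"z":0,"ax":0,"ay":0,"az":0,"grip":85},{"x":0,"y":0,"z":0,"ax":0,"ay":0,"az":0,"grip":85}]';python3 -c "
from h import *
st()
plan([545,149.5,180],0.208,50)
for n in('side','top'):
    i=get_image(n);a=i['color'][200:350,180:330] if n=='side' else i['color'][210:280,200:280];cv2.imwrite('pics/%s8.png'%n,cv2.resize(a[:,:,::-1],None,fx=4,fy=4)[:600])"
```

```text
clock: 9.3
eef_pos: [545.0, 149.4, 45.9]
tool_rot: [-0.698, -0.0, 0.209]
force: [-1.1, 0.4, 0.0]
width: 84.7
9.3 [545.  149.4  45.9] [-0.698 -0.     0.209] F [-1.05  0.37  0.02] w 84.7 q [ 0.68  1.29 -1.    1.75  0.2   0.68  0.13]
shift [ 1.000e-01 -8.610e+01  1.028e+02] turn [-0.     0.001 -0.001]
```

View pics/side8.png

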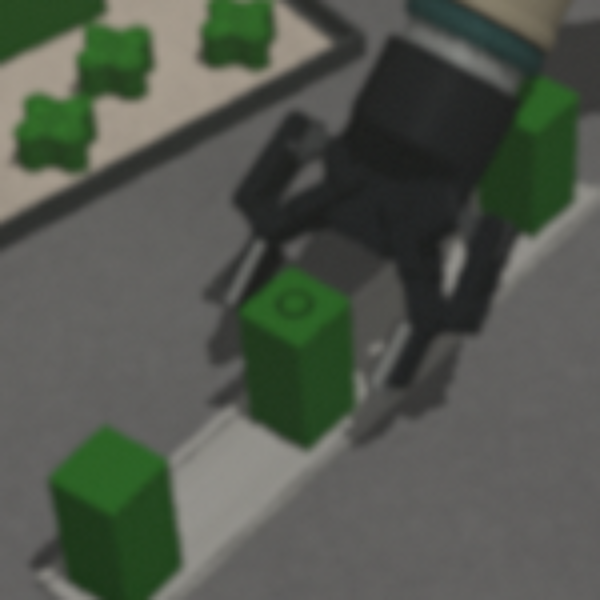

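View pics/top8.png

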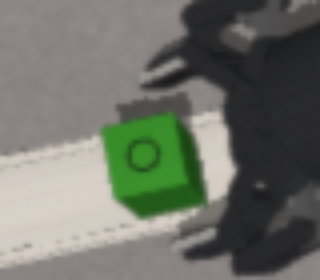

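The bar stands free in the lane. Retreating straight up.

```bash
python3 -m jog '[{"x":0,"y":-10,"z":12,"ax":0,"ay":0,"az":0,"grip":85},{"x":0,"y":-30,"z":36,"ax":0,"ay":0,"az":0,"grip":85},{"x":0,"y":-55,"z":65,"ax":0,"ay":0,"az":0,"grip":85},{"x":0,"y":-80,"z":95,"ax":0,"ay":0,"az":0,"grip":85},{"x":0,"y":-105,"z":125,"ax":0,"ay":0,"az":0,"grip":85}]';python3 -m jog '[{"x":0,"y":-20,"z":-5,"ax":-0.14,"ay":0,"az":0,"grip":85},{"x":0,"y":-40,"z":-10,"ax":-0.28,"ay":0,"az":0,"grip":85},{"x":0,"y":-60,"z":-10,"ax":-0.42,"ay":0,"az":0,"grip":85},{"x":0,"y":-80,"z":-10,"ax":-0.56,"ay":0,"az":0,"grip":85},{"x":0,"y":-100,"z":-10,"ax":-0.7,"ay":0,"az":0,"grip":85}]';python3 -c "
from h import *
st()
for n in('side','top'):
    i=get_image(n);cv2.imwrite('pics/%s9.png'%n,i['color'][:,:,::-1])"
```

```text
clock: 9.9
eef_pos: [544.6, 149.6, 212.0]
tool_rot: [-0.698, -0.001, 0.21]
force: [1.3, 0.2, 0.6]
width: 85.0
clock: 10.4
eef_pos: [562.2, 68.0, 268.8]
tool_rot: [-1.404, -0.003, 0.209]
force: [-0.1, 0.6, -1.2]
width: 85.2
10.4 [562.2  68.  268.8] [-1.404 -0.003  0.209] F [-0.1   0.63 -1.21] w 85.2 q [ 0.46  0.62 -0.86  1.7   0.34  1.02 -0.27]
```

View pics/side9.png

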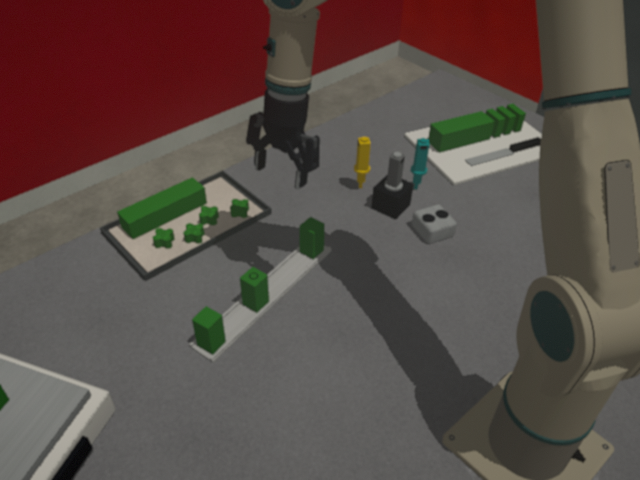

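View pics/top9.png

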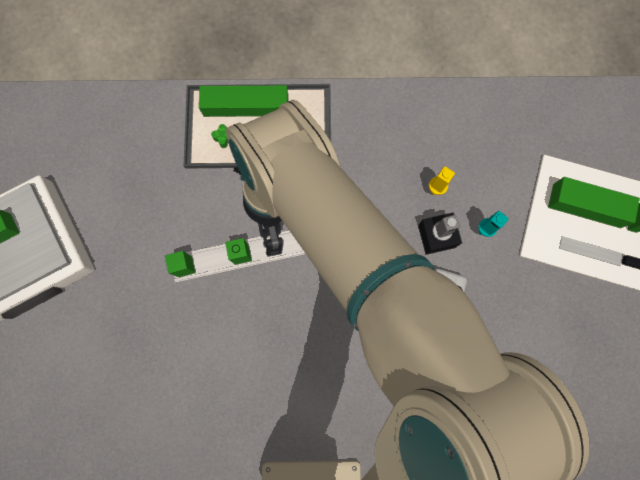

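The bar stands at top (237,250) with its ring visible. Next I localise the probe.

```bash
python3 -c "
import cv2,numpy as np
a=cv2.imread('pics/side0.png');b=cv2.imread('pics/top0.png')
A=cv2.resize(a[140:220,365:420],None,fx=7,fy=7,interpolation=cv2.INTER_CUBIC)
B=cv2.resize(b[205:261,415:470],None,fx=7,fy=7,interpolation=cv2.INTER_CUBIC)
B=np.vstack([B,np.zeros((A.shape[0]-B.shape[0],B.shape[1],3),np.uint8)])
cv2.imwrite('pics/p0.png',np.hstack([A,B]))"
```

```text
(no output)
```

View pics/p0.png

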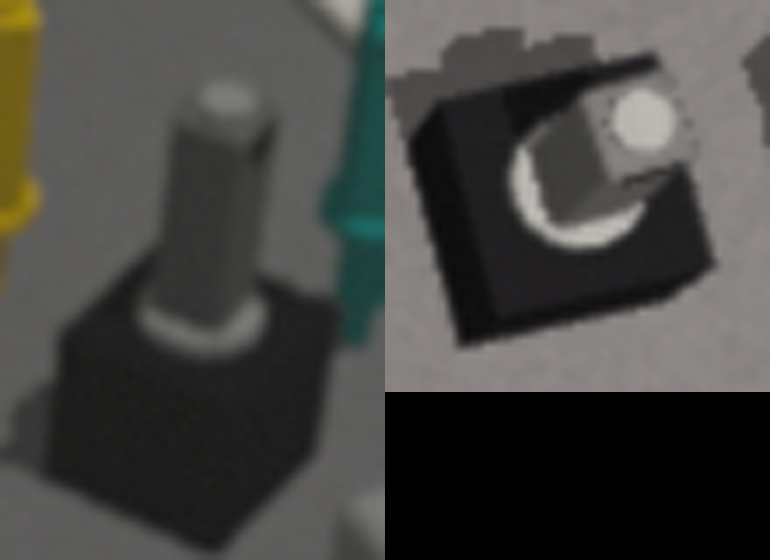

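```bash
python3 -c "
from h import *
t=get_image('top');s=get_image('side')
T=lambda x,y:(415+(x-385+.5)/7-.5,205+(y+.5)/7-.5)
S=lambda x,y:(365+(x+.5)/7-.5,140+(y+.5)/7-.5)
print('cap',ray(t,*T(643,120),155),tri(s,S(229,98),t,T(643,120)),'collar',ray(t,*T(581,180),71))
C=[ray(t,*T(*c),151)[:2] for c in((585,98),(607,182),(690,165),(665,75))]
print(np.mean(C,0))
for i in range(4):
  d=C[(i+1)%4]-C[i];print(C[i],np.linalg.norm(d),np.degrees(np.arctan2(d[1],d[0])))
Q=[ray(t,*T(*c),65)[:2] for c in((441,105),(500,318),(714,266),(656,55))]
print(np.mean(Q,0))
for i in range(4):
  d=Q[(i+1)%4]-Q[i];print(Q[i],np.linalg.norm(d),np.degrees(np.arctan2(d[1],d[0])))
"
```

```text
cap [ 580.78775017 -287.18794623  155.        ] [ 580.18259024 -287.30455938  155.84389377] collar [ 580.41254603 -287.02541902   71.        ]
[ 578.78270911 -286.19126484]
[ 588.27771679 -271.85839747] 25.09499846823034 -168.42658077017597
[ 563.69293908 -276.89304272] 24.418790079384088 -78.93466098844885
[ 568.37959594 -300.85786185] 27.009742688550165 12.187577776863357
[ 594.78058464 -295.15575731] 24.187895023411034 105.59572921513411
[ 579.93007253 -287.2506491 ]
[ 605.77271467 -246.13601093] 68.6952380017099 -167.23053455364632
[ 538.77649639 -261.31963567] 68.3399081346813 -76.93613408254596
[ 554.2238453  -327.89081904] 68.22489954779554 12.042875266027712
[ 620.94723376 -313.65613076] 69.20428173629077 102.66624187032404
```

```bash
python3 -c "
from h import *
st();plan([580.4,-287.1,240],0.209,0)"
```

```text
10.6 [561.6  69.1 266.8] [-1.397e+00 -1.000e-03  2.110e-01] F [-0.86  0.15  0.3 ] w 85.1 q [ 0.46  0.62 -0.86  1.7   0.34  1.02 -0.26]
shift [ -56.3  -34.4 -351.5] turn [-0.173  0.002  0.001]
```

```bash
python3 -m jog '[{"x":-7,"y":-4,"z":-45,"ax":-0.03,"ay":0,"az":0,"grip":70},{"x":-14,"y":-8,"z":-90,"ax":-0.06,"ay":0,"az":0,"grip":70},{"x":-21,"y":-12,"z":-135,"ax":-0.09,"ay":0,"az":0,"grip":70},{"x":-28,"y":-16,"z":-180,"ax":-0.12,"ay":0,"az":0,"grip":60},{"x":-35,"y":-20,"z":-225,"ax":-0.15,"ay":0,"az":0,"grip":60}]'; python3 -c "
from h import *
st();plan([580.4,-287.1,240],0.209,0)"
```

```text
clock: 11.1
eef_pos: [573.1, -162.5, 244.4]
tool_rot: [-1.545, 0.003, 0.207]
force: [0.0, 0.5, 0.5]
width: 59.9
11.1 [ 573.1 -162.5  244.4] [-1.545  0.003  0.207] F [0.01 0.53 0.53] w 59.9 q [ 0.71  0.66 -0.78  1.64  0.49  1.06 -0.01]
shift [ -18.5    1.3 -123.5] turn [-0.026 -0.002 -0.003]
```

```bash
python3 -m jog '[{"x":-6,"y":0,"z":-40,"ax":-0.01,"ay":0,"az":0,"grip":60},{"x":-12,"y":0,"z":-80,"ax":-0.02,"ay":0,"az":0,"grip":60},{"x":-18,"y":0,"z":-123,"ax":-0.026,"ay":0,"az":0,"grip":60},{"x":-18,"y":0,"z":-123,"ax":-0.026,"ay":0,"az":0,"grip":60},{"x":-18,"y":0,"z":-123,"ax":-0.026,"ay":0,"az":0,"grip":60}]'; python3 -c "
from h import *
st();plan([580.4,-287.1,105],0.209,0)
for n in('side','top'):
    i=get_image(n);cv2.imwrite('pics/%s10.png'%n,cv2.resize(i['color'][(80 if n=='side' else 150):(240 if n=='side' else 310),330:490,::-1],None,fx=3.5,fy=3.5))"
```

```text
clock: 11.6
eef_pos: [580.7, -285.4, 241.3]
tool_rot: [-1.569, 0.002, 0.204]
force: [1.0, 0.0, 0.1]
width: 60.3
11.6 [ 580.7 -285.4  241.3] [-1.569  0.002  0.204] F [1.   0.01 0.15] w 60.3 q [ 0.83  0.73 -0.76  1.51  0.53  1.12  0.17]
shift [ -0.3 136.3  -1.8] turn [-0.002 -0.005 -0.002]
```

View pics/side10.png

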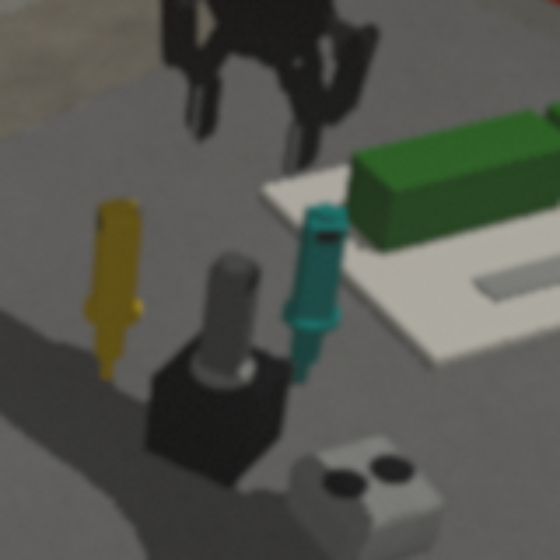

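View pics/top10.png

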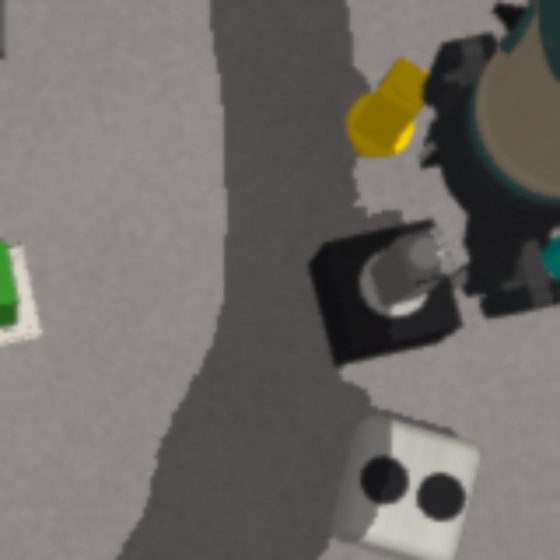

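```bash
python3 -m jog '[{"x":0,"y":30,"z":-2,"ax":0,"ay":-0.005,"az":0,"grip":60},{"x":0,"y":60,"z":-2,"ax":0,"ay":-0.005,"az":0,"grip":60},{"x":0,"y":72,"z":-2,"ax":0,"ay":-0.005,"az":0,"grip":60},{"x":0,"y":72,"z":-2,"ax":0,"ay":-0.005,"az":0,"grip":60}]'; python3 -c "
from h import *
st();plan([580.4,-287.1,105],0.209,0)
for n in('side','top'):
    i=get_image(n);print(proj(i,[580.4,-287.1,155]));cv2.imwrite('pics/%s11.png'%n,cv2.resize(i['color'][(80 if n=='side' else 150):(240 if n=='side' else 310),330:490,::-1],None,fx=3.5,fy=3.5))"
```

```text
clock: 12.1
eef_pos: [582.0, -284.2, 170.2]
tool_rot: [-1.571, 0.003, 0.216]
force: [-0.0, 0.4, 0.5]
width: 60.2
12.1 [ 582.  -284.2  170.2] [-1.571  0.003  0.216] F [-0.03  0.43  0.5 ] w 60.2 q [ 0.81  0.8  -0.72  1.58  0.6   0.99  0.13]
shift [-2.  65.2 -2.5] turn [-0.     0.007 -0.003]
[396.88328534 153.83949313]
[451.39494603 221.90477929]
```

View pics/side11.png

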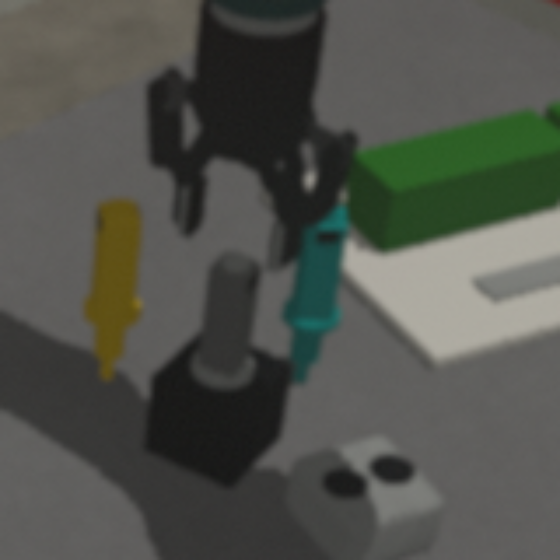

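View pics/top11.png

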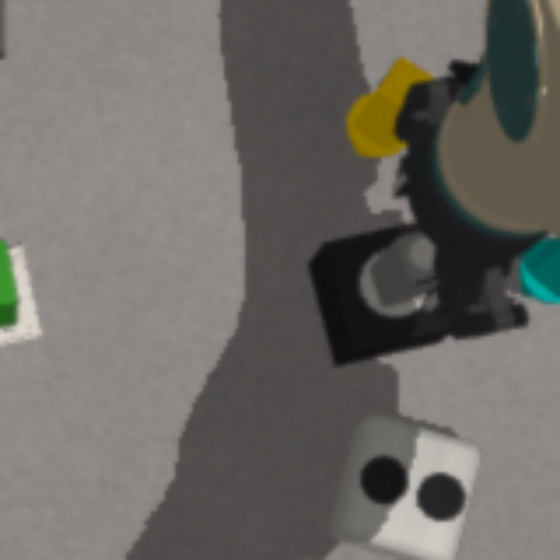

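Side view: the fingers straddle the grey handle (crop (235,260)), and the yellow and turquoise probes are clear. Lowering.

```bash
python3 -m jog '[{"x":-1,"y":20,"z":-2.5,"ax":0,"ay":0.005,"az":0,"grip":60},{"x":-1,"y":40,"z":-2.5,"ax":0,"ay":0.005,"az":0,"grip":60},{"x":-1,"y":58,"z":-2.5,"ax":0,"ay":0.005,"az":0,"grip":60},{"x":-1,"y":64,"z":-2.5,"ax":0,"ay":0.005,"az":0,"grip":60},{"x":-1,"y":64,"z":-2.5,"ax":0,"ay":0.005,"az":0,"grip":60}]'; python3 -c "
from h import *
get_image('top');get_image('top')
st();plan([580.4,-287.1,105],0.209,0)
for n in('side',):
    i=get_image(n);cv2.imwrite('pics/%s12.png'%n,cv2.resize(i['color'][(80 if n=='side' else 150):(240 if n=='side' else 310),330:490,::-1],None,fx=3.5,fy=3.5))"
```

```text
clock: 12.7
eef_pos: [582.6, -288.2, 107.7]
tool_rot: [-1.573, 0.0, 0.209]
force: [-0.0, 0.5, 0.7]
width: 59.8
12.8 [ 583.5 -288.4  109. ] [-1.574 -0.002  0.209] F [0.73 0.6  0.92] w 59.8 q [ 0.79  0.87 -0.67  1.62  0.66  0.89  0.08]
shift [-2.8  3.9  1.9] turn [0.004 0.    0.002]
```

View pics/side12.png

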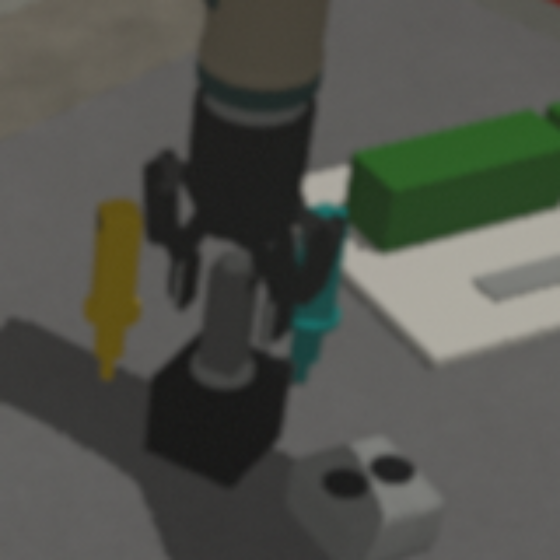

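```bash
python3 -m jog '[{"x":-2.5,"y":2,"z":1.5,"ax":0.003,"ay":0,"az":0.002,"grip":60},{"x":-2.5,"y":2,"z":1.5,"ax":0.003,"ay":0,"az":0.002,"grip":60},{"x":-2.5,"y":2,"z":1.5,"ax":0.003,"ay":0,"az":0.002,"grip":60}]'; python3 -m jog '[{"x":0,"y":0,"z":0,"ax":0,"ay":0,"az":0,"grip":10},{"x":0,"y":0,"z":0,"ax":0,"ay":0,"az":0,"grip":10},{"x":0,"y":0,"z":0,"ax":0,"ay":0,"az":0,"grip":10},{"x":0,"y":0,"z":0,"ax":0,"ay":0,"az":0,"grip":10},{"x":0,"y":0,"z":0,"ax":0,"ay":0,"az":0,"grip":10}]'; python3 -c "
from h import *
st();plan([580.4,-287.1,105],0.209,0)"
```

```text
clock: 13.15
eef_pos: [579.9, -287.7, 106.3]
tool_rot: [-1.571, 0.002, 0.209]
force: [-0.1, -1.0, 0.2]
width: 60.0
clock: 13.65
eef_pos: [580.2, -287.6, 106.3]
tool_rot: [-1.571, 0.001, 0.209]
force: [-1.4, 1.3, 2.7]
width: 27.5
13.65 [ 580.2 -287.6  106.3] [-1.571e+00  1.000e-03  2.090e-01] F [-1.43  1.28  2.73] w 27.5 q [ 0.79  0.87 -0.67  1.62  0.66  0.88  0.08]
shift [0.3 1.3 0.4] turn [ 0.     0.    -0.001]
```

```bash
python3 -m jog '[{"x":0,"y":-10,"z":0,"ax":0,"ay":0,"az":0,"grip":10},{"x":0,"y":-30,"z":0,"ax":0,"ay":0,"az":0,"grip":10},{"x":0,"y":-60,"z":0,"ax":0,"ay":0,"az":0,"grip":10},{"x":0,"y":-95,"z":0,"ax":0,"ay":0,"az":0,"grip":10},{"x":0,"y":-130,"z":0,"ax":0,"ay":0,"az":0,"grip":10}]'; python3 -m jog '[{"x":0,"y":0,"z":0,"ax":0,"ay":0,"az":0,"grip":10},{"x":0,"y":0,"z":0,"ax":0,"ay":0,"az":0,"grip":10},{"x":0,"y":0,"z":0,"ax":0,"ay":0,"az":0,"grip":10}]';python3 -c "
from h import *
st();plan([544,154,225],0.209,0)
for n in('side','top'):
    i=get_image(n);cv2.imwrite('pics/%s13.png'%n,i['color'][:,:,::-1])"
```

```text
clock: 14.15
eef_pos: [579.7, -287.3, 237.3]
tool_rot: [-1.57, 0.003, 0.209]
force: [0.8, -0.7, -0.7]
width: 27.5
clock: 14.45
eef_pos: [579.1, -287.6, 234.9]
tool_rot: [-1.57, 0.004, 0.209]
force: [-0.1, -0.2, -2.6]
width: 27.4
14.45 [ 579.1 -287.6  234.9] [-1.57   0.004  0.209] F [-0.07 -0.24 -2.59] w 27.4 q [ 0.84  0.73 -0.75  1.52  0.54  1.11  0.17]
shift [ 57.4  10.  439.2] turn [-0.001  0.    -0.004]
```

View pics/side13.png

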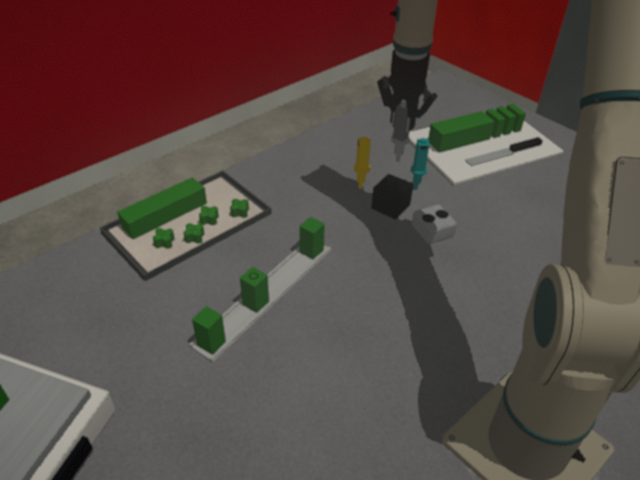

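View pics/top13.png

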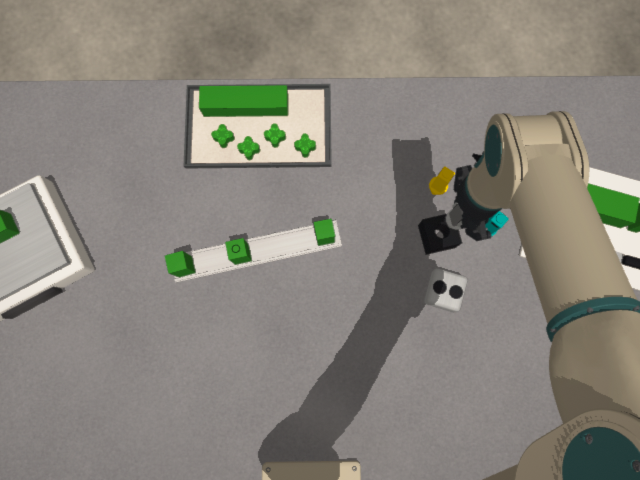

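The probe is out of the stand and hangs upright at side (400,135). Next I measure the ring with the view clear.

```bash
python3 -c "
from h import *
st()
t=get_image('top');s=get_image('side')
def ringc(im,u,v,r):
    I=im['color'].astype(float)[...,1];best=None
    K=8;c=I[v-r:v+r+1,u-r:u+r+1];med=np.median(c);w=np.clip(med-8-c,0,40)
    y,x=np.mgrid[v-r:v+r+1,u-r:u+r+1];print(med,w.sum());cv2.imwrite('pics/rr%d.png'%r,cv2.resize(c.astype(np.uint8),None,fx=20,fy=20));return (x*w).sum()/w.sum(),(y*w).sum()/w.sum()
pt=ringc(t,236,249,7);ps=ringc(s,254,274,6)
print(pt,ps,ray(t,*pt,86),ray(s,*ps,86),tri(s,ps,t,pt))
"
python3 -c "
import cv2,numpy as np
a=cv2.imread('pics/side13.png');b=cv2.imread('pics/top13.png')
cv2.imwrite('pics/p1.png',np.hstack([cv2.resize(a[262:292,236:272],(360,300)),cv2.resize(b[234:264,218:254],(360,300))]))"
```

```text
14.55 [ 579.2 -287.4  234.5] [-1.569  0.004  0.209] F [ 0.11  0.22 -2.05] w 27.7 q [ 0.84  0.73 -0.75  1.52  0.54  1.11  0.17]
146.0 1256.0
95.0 315.0
(np.float64(235.33678343949043), np.float64(248.26592356687897)) (np.float64(253.12698412698413), np.float64(276.1015873015873)) [543.63276292 154.1535556   86.        ] [543.15700262 153.92604753  86.        ] [543.46111559 154.00155928  85.90171432]
```

View pics/p1.png

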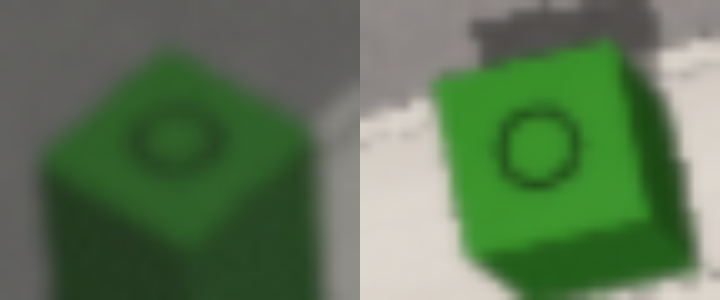

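```bash
python3 -m jog '[{"x":5,"y":0,"z":40,"ax":0,"ay":0,"az":0,"grip":10},{"x":11,"y":0,"z":86,"ax":0,"ay":0,"az":0,"grip":10},{"x":17,"y":0,"z":132,"ax":0,"ay":0,"az":0,"grip":10},{"x":23,"y":0,"z":178,"ax":0,"ay":0,"az":0,"grip":10},{"x":29,"y":0,"z":224,"ax":0,"ay":0,"az":0,"grip":10}]'; python3 -c "
from h import *
st();plan([543.5,154,225],0.209,0)"
```

```text
clock: 15.15
eef_pos: [561.4, -60.7, 235.5]
tool_rot: [-1.57, 0.002, 0.209]
force: [1.0, -0.2, -1.6]
width: 27.2
15.15 [561.4 -60.7 235.5] [-1.57   0.002  0.209] F [ 0.95 -0.2  -1.63] w 27.2 q [ 0.54  0.62 -0.77  1.75  0.5   0.99 -0.22]
shift [ 27.   10.5 213.7] turn [-0.    -0.    -0.002]
```

```bash
python3 -m jog '[{"x":6,"y":0,"z":46,"ax":0,"ay":0,"az":0,"grip":10},{"x":12,"y":0,"z":92,"ax":0,"ay":0,"az":0,"grip":10},{"x":18,"y":0,"z":138,"ax":0,"ay":0,"az":0,"grip":10},{"x":24,"y":0,"z":180,"ax":0,"ay":0,"az":0,"grip":10},{"x":27,"y":0,"z":212,"ax":0,"ay":0,"az":0,"grip":10}]'; python3 -m jog '[{"x":0,"y":0,"z":0,"ax":0,"ay":0,"az":0,"grip":10},{"x":0,"y":0,"z":0,"ax":0,"ay":0,"az":0,"grip":10},{"x":0,"y":0,"z":0,"ax":0,"ay":0,"az":0,"grip":10}]'; python3 -c "
from h import *
st();plan([543.5,154,195],0.209,0)
for n in('side','top'):
    i=get_image(n);cv2.imwrite('pics/%s14.png'%n,cv2.resize(i['color'][200:330,180:310,::-1] if n=='side' else i['color'][190:290,180:280,::-1],(600,600)))
st()"
```

```text
clock: 15.65
eef_pos: [543.7, 154.1, 235.8]
tool_rot: [-1.569, 0.002, 0.212]
force: [0.1, -0.3, -1.4]
width: 27.7
clock: 15.95
eef_pos: [544.6, 149.1, 235.4]
tool_rot: [-1.572, 0.003, 0.207]
force: [-0.4, -0.1, -1.1]
width: 26.9
15.95 [544.6 149.1 235.4] [-1.572  0.003  0.207] F [-0.39 -0.11 -1.14] w 26.9 q [ 0.16  0.61 -0.76  1.75  0.5   0.98 -0.58]
shift [ 0.1 40.4  5.1] turn [ 0.001 -0.001 -0.003]
16.05 [544.8 148.8 235.5] [-1.572  0.002  0.207] F [ 0.17 -0.64 -0.27] w 27.2 q [ 0.16  0.61 -0.76  1.75  0.49  0.98 -0.58]
```

View pics/side14.png

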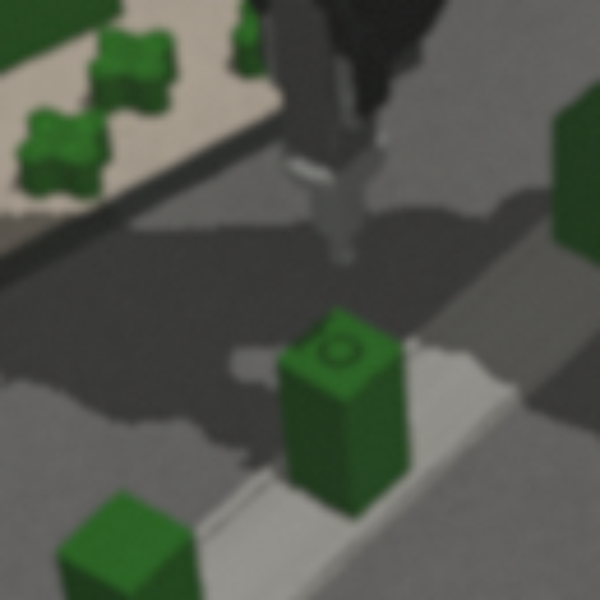

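View pics/top14.png

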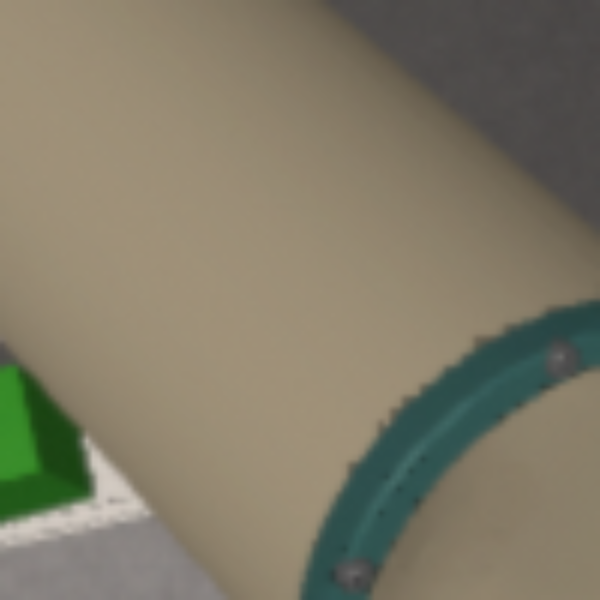

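```bash
python3 -c "
from h import *
s=get_image('side');st();print(ray(s,254.3-.4,255.9-.6,138.2),proj(s,[544.8,148.8,138.2]),proj(s,[543.5,154,86]))"
python3 -m jog '[{"x":0,"y":10,"z":5.3,"ax":0,"ay":0,"az":-0.002,"grip":10},{"x":0,"y":20,"z":5.3,"ax":0,"ay":0,"az":-0.002,"grip":10},{"x":0,"y":30,"z":5.3,"ax":0,"ay":0,"az":-0.002,"grip":10},{"x":0,"y":38,"z":5.3,"ax":0,"ay":0,"az":-0.002,"grip":10},{"x":0,"y":38,"z":5.3,"ax":0,"ay":0,"az":-0.002,"grip":10}]'; python3 -m jog '[{"x":0,"y":0,"z":0,"ax":0,"ay":0,"az":0,"grip":10},{"x":0,"y":0,"z":0,"ax":0,"ay":0,"az":0,"grip":10},{"x":0,"y":0,"z":0,"ax":0,"ay":0,"az":0,"grip":10}]'; python3 -c "
from h import *
s=get_image('side')
cv2.imwrite('pics/s15.png',cv2.resize(s['color'][220:300,215:295,::-1],(640,600)[::1] if 0 else (600,600),interpolation=cv2.INTER_CUBIC))
st();plan([543.5,154,190],0.209,0)"
```

```text
16.1 [544.8 149.  235.6] [-1.571  0.002  0.207] F [-0.12 -0.27 -1.26] w 27.4 q [ 0.16  0.61 -0.76  1.75  0.49  0.98 -0.58]
[543.65876643 147.80804143 138.2       ] [253.11304036 255.2211604 ] [252.98945779 276.02314599]
clock: 16.6
eef_pos: [542.4, 155.2, 196.2]
tool_rot: [-1.571, 0.003, 0.209]
force: [0.3, 0.6, -1.4]
width: 27.6
clock: 16.9
eef_pos: [543.6, 156.0, 198.3]
tool_rot: [-1.571, -0.001, 0.209]
force: [-0.1, -1.0, -1.2]
width: 27.7
16.95 [543.6 155.9 198.3] [-1.571e+00 -1.000e-03  2.090e-01] F [-0.05 -0.04 -1.19] w 27.2 q [ 0.13  0.65 -0.73  1.79  0.54  0.9  -0.63]
shift [-0.5  8.3 -1.9] turn [-0.    -0.     0.001]
```

View pics/s15.png

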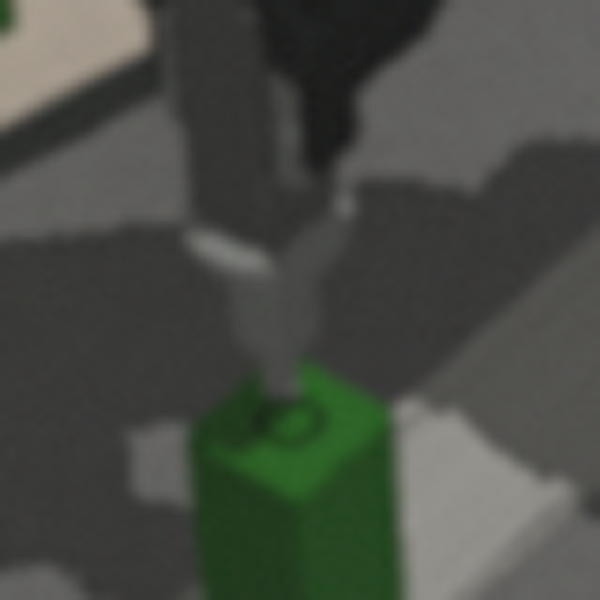

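```bash
python3 -c "
from h import *
s=get_image('side');print(ray(s,251.9,271.2,101),proj(s,[543.6,155.9,101]))"
python3 -m jog '[{"x":0,"y":4,"z":-1,"ax":0,"ay":0,"az":0,"grip":10},{"x":0,"y":8,"z":-1.7,"ax":0,"ay":0,"az":0,"grip":10},{"x":0,"y":12,"z":-1.7,"ax":0,"ay":0,"az":0,"grip":10},{"x":0,"y":12,"z":-1.7,"ax":0,"ay":0,"az":0,"grip":10},{"x":0,"y":12,"z":-1.7,"ax":0,"ay":0,"az":0,"grip":10}]'; python3 -m jog '[{"x":0,"y":0,"z":0,"ax":0,"ay":0,"az":0,"grip":10},{"x":0,"y":0,"z":0,"ax":0,"ay":0,"az":0,"grip":10},{"x":0,"y":0,"z":0,"ax":0,"ay":0,"az":0,"grip":10}]'; python3 -c "
from h import *
s=get_image('side')
cv2.imwrite('pics/s16.png',cv2.resize(s['color'][220:300,215:295,::-1],(600,600),interpolation=cv2.INTER_CUBIC))
st();plan([543.5,154,178.5],0.209,0)"
```

```text
[543.07156411 155.8160888  101.        ] [251.69879799 271.07160777]
clock: 17.5
eef_pos: [543.5, 154.1, 185.7]
tool_rot: [-1.571, 0.0, 0.209]
force: [-0.2, 0.5, -0.4]
width: 27.5
clock: 17.8
eef_pos: [543.7, 154.1, 186.0]
tool_rot: [-1.571, -0.0, 0.209]
force: [-0.6, -0.8, -1.5]
width: 27.4
17.85 [543.7 154.1 186. ] [-1.571 -0.     0.209] F [-0.18  0.54 -1.46] w 27.4 q [ 0.12  0.67 -0.72  1.8   0.56  0.88 -0.64]
shift [-0.2  7.5 -0.1] turn [0. 0. 0.]
```

View pics/s16.png

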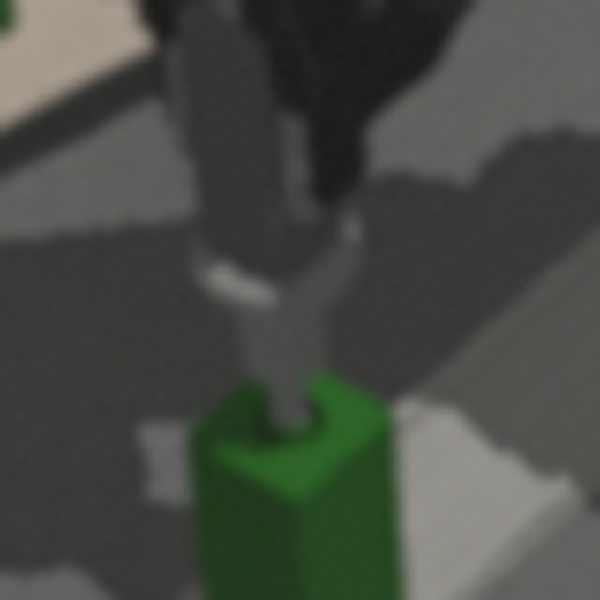

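The tip sits over the ring's middle, at crop (290,415), about 2–3 mm above it. Pressing in small steps. Free-air Fz is about -1.2 N.

```bash
python3 -m jog '[{"x":0,"y":1,"z":0,"ax":0,"ay":0,"az":0,"grip":10},{"x":0,"y":2,"z":0,"ax":0,"ay":0,"az":0,"grip":10},{"x":0,"y":3,"z":0,"ax":0,"ay":0,"az":0,"grip":10},{"x":0,"y":3,"z":0,"ax":0,"ay":0,"az":0,"grip":10},{"x":0,"y":3,"z":0,"ax":0,"ay":0,"az":0,"grip":10}]'
python3 -m jog '[{"x":0,"y":0.7,"z":0,"ax":0,"ay":0,"az":0,"grip":10},{"x":0,"y":1.5,"z":0,"ax":0,"ay":0,"az":0,"grip":10},{"x":0,"y":1.5,"z":0,"ax":0,"ay":0,"az":0,"grip":10},{"x":0,"y":1.5,"z":0,"ax":0,"ay":0,"az":0,"grip":10}]'
for i in 1 2 3 4 5 6; do python3 -c "
from h import *
get_image('side');st()";done
```

```text
clock: 18.35
eef_pos: [543.7, 154.1, 182.9]
tool_rot: [-1.571, -0.0, 0.209]
force: [0.7, -0.6, -0.5]
width: 27.8
clock: 18.75
eef_pos: [543.7, 154.1, 181.5]
tool_rot: [-1.571, -0.0, 0.209]
force: [-0.1, 0.3, 0.6]
width: 27.5
18.8 [543.7 154.1 181.5] [-1.571 -0.     0.209] F [-0.49 -0.22 -0.38] w 27.4 q [ 0.12  0.67 -0.71  1.81  0.56  0.87 -0.65]
18.85 [543.7 154.1 181.5] [-1.571 -0.     0.209] F [0.01 0.15 0.22] w 27.6 q [ 0.12  0.67 -0.71  1.81  0.56  0.87 -0.65]
18.9 [543.6 154.1 181.4] [-1.571 -0.     0.209] F [-0.54 -0.26 -0.09] w 27.3 q [ 0.12  0.67 -0.71  1.81  0.56  0.87 -0.65]
18.95 [543.6 154.1 181.4] [-1.571 -0.     0.209] F [-0.72 -0.85  1.49] w 27.8 q [ 0.12  0.67 -0.71  1.81  0.56  0.87 -0.65]
19.0 [543.6 154.1 181.4] [-1.571 -0.     0.209] F [-0.64  0.46  0.01] w 27.3 q [ 0.12  0.67 -0.71  1.81  0.56  0.87 -0.65]
19.05 [543.6 154.1 181.4] [-1.571 -0.     0.209] F [-0.45  0.27  0.25] w 27.2 q [ 0.12  0.67 -0.71  1.81  0.56  0.87 -0.65]
```

```bash
python3 -m jog '[{"x":0,"y":0.7,"z":0,"ax":0,"ay":0,"az":0,"grip":10},{"x":0,"y":1.5,"z":0,"ax":0,"ay":0,"az":0,"grip":10},{"x":0,"y":2.3,"z":0,"ax":0,"ay":0,"az":0,"grip":10},{"x":0,"y":3,"z":0,"ax":0,"ay":0,"az":0,"grip":10},{"x":0,"y":3,"z":0,"ax":0,"ay":0,"az":0,"grip":10}]'
python3 -m jog '[{"x":0,"y":0,"z":0,"ax":0,"ay":0,"az":0,"grip":10},{"x":0,"y":0,"z":0,"ax":0,"ay":0,"az":0,"grip":10},{"x":0,"y":0,"z":0,"ax":0,"ay":0,"az":0,"grip":10},{"x":0,"y":0,"z":0,"ax":0,"ay":0,"az":0,"grip":10}]'
python3 -c "
from h import *
F=[]
for i in range(16):
    s=get_image('side');F.append(read_state()['force'])
print(np.mean(F,0),np.std(F,0));st()
cv2.imwrite('pics/s17f.png',s['color'][:,:,::-1])
cv2.imwrite('pics/s17.png',cv2.resize(s['color'][220:320,205:305,::-1],(600,600),interpolation=cv2.INTER_CUBIC))"
```

```text
clock: 19.55
eef_pos: [543.7, 154.1, 178.4]
tool_rot: [-1.571, -0.0, 0.209]
force: [-0.9, 0.2, 1.8]
width: 27.1
clock: 19.95
eef_pos: [543.7, 154.1, 178.4]
tool_rot: [-1.571, -0.0, 0.209]
force: [-0.7, -0.7, 1.4]
width: 27.3
[-0.70547732 -0.1575604   1.75971018] [0.41291817 0.30202914 0.55256261]
20.75 [543.7 154.1 178.4] [-1.571 -0.     0.209] F [-0.49  0.07  1.08] w 27.5 q [ 0.12  0.68 -0.71  1.81  0.57  0.87 -0.65]
```

View pics/s17.png

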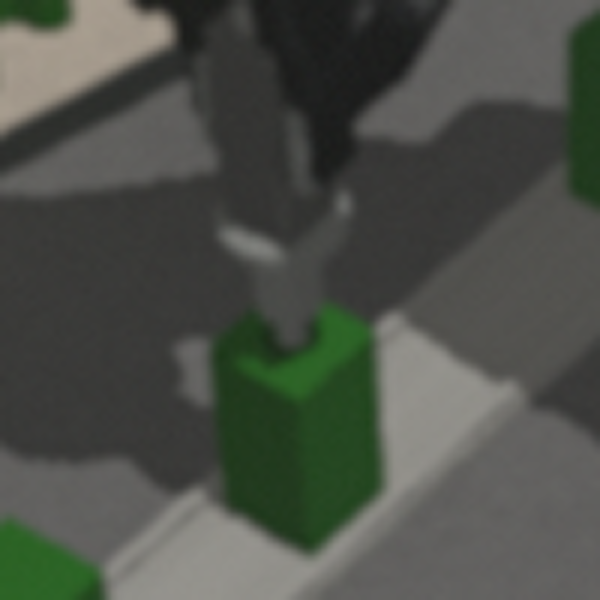

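View pics/s17f.png

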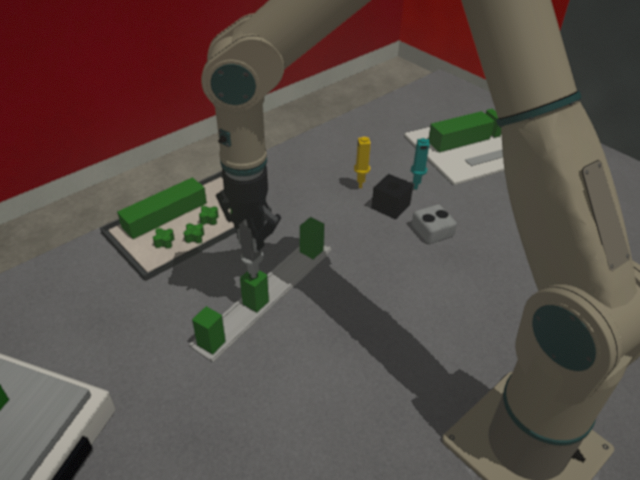

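The tip is inside the ring at about (253,277). The press is about 1.8 + 1.2 ≈ 3 N, the arm is still, and the bars are standing. Handing in.

```bash
python3 -c "
from cell import *
print(finish_job())"
```

```text
the job is handed in; nothing more can be done
None
```

I stood the tipped bar upright in the lane, ring up, and let go of it. I then set the probe's tip on the ring and handed the job in at about 21 s while still holding the contact. `finish_job()` gives no verdict, so these are only my own last checks:

- **Bar:** it stood free on the plate, with the ring triangulated at about (543.5, 154.0, 85.9) mm against the expected top height of 86 mm. Both neighbours stood apart from it and looked unmoved. I judged that by eye and did not re-measure them.
- **Probe position:** the probe was held with the tool vertical to within 0.001 rad. The TCP was at (543.7, 154.1), which puts the tip about 0.3 mm from the ring's centre. In the last approach picture, at about 15 mm up, the tip's measured position agreed with this to within about 0.6 mm.
- **Press:** the mean Fz was +1.8 N against -1.2 N in free air, so about 3 N. The height gives about 4.9 mm of plunger travel, which agrees. The readings were steady for the last 0.8 s, with force noise of about 0.5 N.

No check failed. Two were weaker than I wanted: the arm hid the ring from the top camera, so the final tip check rests on the side view and the robot's pose. The side pictures also do not show how far the plunger is in, so that figure comes from force and height alone.

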